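Load the board preheater

ROBOT

A 7-joint arm with a two-finger parallel gripper is mounted at the origin on the work surface. World frame = base frame: x ahead of the robot, y to its left, z up, the work surface at z = 0. Lengths are in mm, angles in degrees, forces in N, time in s.
With the tool pointing down it reaches from about 425 to 1025 mm from the base axis. Payload 9.4 kg.
Tool frame: the origin (TCP) lies on the centre line of the jaws, within the pads' length; the fingertips stand 14 mm ahead of it and the grasp point (between the pads) lies 5 mm behind it; z points along the fingers, y is the direction in which the jaws open and shut (so a half turn about z gives the same grasp; the last joint's range is limited). The gripper opens to 85 mm and grips with 20 to 120 N. Pads are 22 mm wide; open, the fingers measure 114 mm over their backs; the gripper's body (76 mm by 85 mm) begins 54 mm behind the grasp point. The pads swing forward as they close: fully open they stand 13 mm farther back than shut.
Start: joints at [-75.327, 34.337, -0.143, 91.639, 0.103, 54.024, -4.572], TCP at [236.854, 685.218, 245.275] pointing down, gripper open.
Joint ranges: [-147.43, 147.43], [-19.82, 112.94], [-74.19, 73.91], [6.32, 146.72], [-59.91, 239.91], [6.04, 106.73], [-150.56, 150.56]. Speed limits (degrees/s): [127.2, 127.2, 172.46, 172.46, 180, 180, 180].

INTERFACE

Orientations are given as [roll, pitch, yaw] about the fixed x, y, z axes, in that order (R = Rz(yaw) Ry(pitch) Rx(roll)).
In Python, from bench import arm gives the robot as it stands.
- The arm moves only by the tool apply_moves, never from a script. Its argument "rows" is a list of rows, each a list of 4 numbers: the shift along the tool's x, y, z scaled (see below), then the turn about the tool's z scaled (see below). In form: [[dx, dy, dz, yaw], ...]. A call has 1 to 8 rows; each row shifts and turns the commanded pose from where the row before left it, along the tool's axes as they then stand; what a row does not reach is not made up. The controller multiplies each number of a shift by 40 mm and each number of a turn by 180 degrees. A row lasts 1/10 s, in which the tool goes at most 50 mm and 8.59 degrees, less where a joint would pass 70% of its speed; a pose out of reach is approached as far as the arm can. A call with a number of a shift or a turn outside -1 to 1 is refused whole. A call with a gripper value outside its range is refused whole. "claw" is the closure, from -1 (fully open) to 1 (shut), set as the call begins (left out, the last holds). The fingers move at their own pace and stop on an object; "grip_force" is the grip in N (left out, the last holds). Time passes only in rows, so rows that do not move let the fingers close. It gives the time, the measured TCP pose, the force and the opening at its end, in the units of the state.
- arm.read_state(): the state, without advancing time (a new reading comes with each control period).
- arm.capture(name): name is "scene" or "top" or "wrist"; returns the picture (480x640x3 uint8, red, green, blue); there is no depth.
- arm.camera_model(name): a dict with "fx", "fy", "cx", "cy" (pixels), "R" (3x3) and "t" (3): a world point X has camera coordinates R X + t. Camera axes: x right, y down, z forward; pixel columns grow to the right and rows downward; lengths in mm; the calibration is good to about 2 mm. A picture is of the moment at which its call begins: read the wrist's pose just before it. camera_model takes no time and is no camera call; for the wrist camera it gives the pose at the moment of the call.
- arm.job_done(): hands the job in, once; it reports no verdict.
The state is a dict: "clock": time; "q": joint angles; "joint_velocities": joint speeds; "joint_efforts": joint torques, N m; "tcp_pos": TCP position; "orientation": TCP orientation; "force": force on the tool from outside, world axes, zero at the start; "torque": the same for the moment, N m; "finger_gap": finger opening in mm.
Only numpy, scipy, OpenCV 4.12 (cv2) and the standard library are available. Lean on these libraries where they do the work, as an engineer would, in place of code of your own. Each camera call takes 0.05 s, during which the arm holds its last target. There are 200 camera calls.

TASK

Turn the preheater's dial to off (the green mark) first. Then, with it still off, put the heat sink left on the preheater into the blue tray, upright, and lay each LED board flat inside a white-outlined bay of its own on the preheater; the boards lie between rails where they cannot be gripped, so slide each out over the bench's far edge until it can be. Last, turn the dial to the orange mark, without disturbing the screwdriver, the blue box or the red board.

Things in the scene. Friction and masses are not known exactly. Their poses are not given: they have to be found in the camera images.
- preheater: Fixed board preheater. Origin on the bench under the centre of its hot top. Steel body, flat black hot top 180 mm (x) x 300 mm (y), 45 mm high, with three white-outlined bays (140 x 80 mm, long side along x) side by side. A white dial panel, 180 mm (x) x 100 mm (y), 35 mm high, adjoins its -y side (centre at y = -200 mm).
- bay0 (a point): Centre of a white-outlined bay on the hot top, at the surface (45 mm above the bench), the one next to the dial panel; axes as the preheater's. The bay is 140 mm along x, 80 mm along y.
- bay1 (a point): Centre of a white-outlined bay on the hot top, at the surface (45 mm above the bench), the middle one, 95 mm from the next; axes as the preheater's. The bay is 140 mm along x, 80 mm along y.
- bay2 (a point): Centre of a white-outlined bay on the hot top, at the surface (45 mm above the bench), the one farthest from the dial panel; axes as the preheater's. The bay is 140 mm along x, 80 mm along y.
- dial (a joint): Angle (rad) of the heater dial, 0 to 4.71, with stops at both ends. 0 = off: the white line on the knob points to the green mark, along the preheater's -x. It grows as the knob turns clockwise seen from above (-x, then +y, then +x). The orange mark is at 2.62 rad (150 degrees). Stays where left; 0.05 N m turns it.
- dial_grip (a point): Point on the dial's vertical axis, 72 mm above the bench, 7 mm below the top of the knob's bar grip. The bar is 51 mm long, 14 mm thick and rises 30 mm above the knob's 54 mm round skirt. x of this frame lies along the bar, and its -x end carries the white line; it turns with the knob.
- board0: Bare aluminium-core LED board, 120 (its x) x 60 x 2.5 mm, 40 to 75 g, green with yellow squares; origin at the centre of its underside. Lies flat along a lane between the rails, where fingers cannot get beside it; pressed from above it slides along with the fingertips. Overhanging the bench edge it can be gripped across its 60 mm, fingers pointing down. Either way round will do. May be absent.
- board1: Bare aluminium-core LED board, 120 (its x) x 60 x 2.5 mm, 40 to 75 g, green with yellow squares; origin at the centre of its underside. Lies flat along a lane between the rails, where fingers cannot get beside it; pressed from above it slides along with the fingertips. Overhanging the bench edge it can be gripped across its 60 mm, fingers pointing down. Either way round will do. May be absent.
- board2: Bare aluminium-core LED board, 120 (its x) x 60 x 2.5 mm, 40 to 75 g, green with yellow squares; origin at the centre of its underside. Lies flat along a lane between the rails, where fingers cannot get beside it; pressed from above it slides along with the fingertips. Overhanging the bench edge it can be gripped across its 60 mm, fingers pointing down. Either way round will do. May be absent.
- rails: Fixed aluminium guide rails on the bench, forming three parallel lanes, each 68 mm wide, along world x: four rails 10 mm wide and 10 mm high, 78 mm apart. Origin at the bench edge, at the front end of the middle lane; lanes are centred at y = -78, 0 and +78 mm from it, open at the bench edge and closed by a 10 mm high bar 264 mm behind it. Boards lie in two or three of the lanes.
- heatsink: Finned aluminium heat sink, 80 mm (its x) x 44 mm (its y) x 36 mm high, 0.12 to 0.22 kg, fins along x. Origin at the centre of its underside. Starts on the preheater's hot top, in or between bays.
- tray: Fixed blue open parts tray, 150 mm (x) x 120 mm (y) x 22 mm high, walls 4 mm. Origin under its centre on the bench.
- tray_in (a point): Centre of the tray's inner floor; axes as the tray's. Inner size 142 x 112 mm.
- bench_edge (a point): Point on the upper far edge of the bench. The edge is straight and runs along world y at world x = 0.64, marked by a white strip 22 mm wide on the black top. The top is at z = 0 and 35 mm thick; beyond the edge there is only the floor, and a board tips off once its centre passes the edge.
- screwdriver: Orange-handled screwdriver, 170 mm long, 26 mm thick; origin at its middle. A bystander, to be left alone.
- usb_box: Blue metal interface box 100 x 75 x 35 mm; origin under its centre. A bystander, to be left alone.
- dev_board: Red circuit board assembly 90 x 65 mm, about 17 mm high; origin under its centre. A bystander, to be left alone.
There are look-alikes about, which are no part of the job. Leave any brown look-alike of the board2 alone. What is shaped like the board1 but pink is not meant.

How it is judged:
By the outcome, as a careful person would: the job done as asked, in the order asked, and still so for the second after the job is handed in, with the robot touching nothing.
Of board0, board1, board2 only 2 to 3 are there at a start; the rules pass over those that are not, and their reading is None.
At some moment in a run one of heatsink may be knocked a few centimetres aside while the robot is not near it.
Once in a run the grip may slacken for a moment while it holds something.
It also fails if it takes over 210 s, if anything falls off the work surface, if the arm or the gripper's body presses on something with over 40 N, if the wrist force passes 120 N, or if a joint passes its speed limit or range.

## Working session

There is one attempt and no reset: what is moved stays moved. The work goes in short steps, Python scripts to look and compute and a tool call to move; the robot and the scene stay as the last step left them, time stands still between calls to the robot, and variables do not carry over. Pictures are saved under pics/ and viewed, about 12 in all and at most 16, crops included, and the job is handed in when it is done.

Besides the shell and the picture viewer there is one more tool, called after "Call:" in YAML: its name, and indented under it one key for each argument. apply_moves: Moves the arm, as the interface text tells. Shifts and turns lie within -1 to 1; 1 stands for 40 mm of shift or 180 degrees of turn. Its arguments: {"type":"object","properties":{"rows":{"type":"array","items":{"type":"array","items":{"type":"number"}}},"claw":{"type":"number"},"grip_force":{"type":"number"}},"required":["rows"]}

```bash
ls; mkdir -p pics
cat > h.py <<'E'
import numpy as np, cv2
from bench import arm
def snap(cam,name):
    m=arm.camera_model(cam); im=arm.capture(cam)
    bgr=cv2.cvtColor(im,cv2.COLOR_RGB2BGR); cv2.imwrite(f'pics/{name}.png',bgr); return m,bgr
def ray(m,u,v,z):
    R=np.array(m['R']);t=np.array(m['t']);C=-R.T@t
    d=R.T@np.array([(u-m['cx'])/m['fx'],(v-m['cy'])/m['fy'],1.])
    return C+d*(z-C[2])/d[2]
def proj(m,X):
    c=np.array(m['R'])@np.array(X)+np.array(m['t']); return m['fx']*c[0]/c[2]+m['cx'],m['fy']*c[1]/c[2]+m['cy']
E
python3 - <<'E'
from h import *
print(arm.read_state())
for c in('scene','top'):
    m,_=snap(c,c+'0'); print(c,-np.array(m['R']).T@np.array(m['t']),m['fx'],np.round(m['R'],3).tolist())
E
```

```text
pics
{'clock': 0.0, 'q': array([-75.32701191,  34.38501942,  -0.14508546,  91.68271507,
         0.10305753,  54.02480062,  -4.57087164]), 'joint_velocities': array([ 0.02453273, -0.04441457,  0.02262147, -0.05321541,  0.03679663,
       -0.02243252,  0.00266576]), 'joint_efforts': array([ 1.85468685e-03, -7.76456022e+01,  1.56524789e+00, -2.58002883e+01,
        1.23700791e-02,  9.16875957e-03,  8.78959071e-06]), 'tcp_pos': array([236.71220118, 684.76668909, 244.39965467]), 'orientation': array([-1.79907996e+02,  8.72636183e-03,  1.60936554e+02]), 'force': array([ 0.21929081,  0.23617676, -0.16041004]), 'torque': array([ 0.02067975, -0.02381897, -0.02370927]), 'finger_gap': 85.47209393381206}
scene [1271.52207522   86.75486391  803.63949695] 514.9110830307044 [[-0.199, 0.98, -0.015], [0.648, 0.12, -0.752], [-0.735, -0.16, -0.659]]
top [ 315.54295467  -73.22733031 1525.95323449] 586.6139421230426 [[-0.005, -1.0, 0.003], [-0.996, 0.004, -0.092], [0.092, -0.004, -0.996]]
```

View pics/scene0.png

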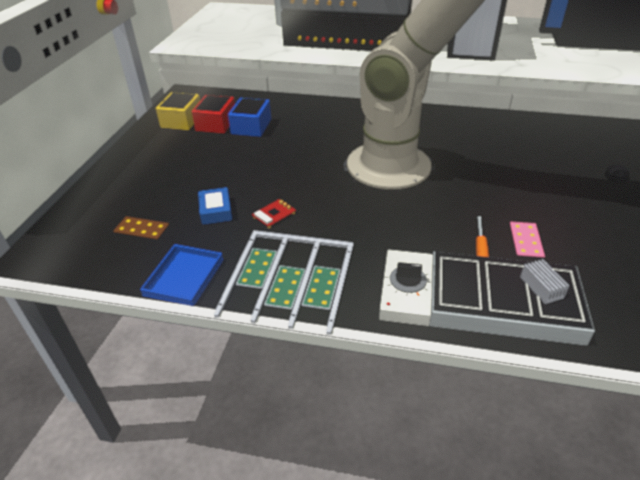

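View pics/top0.png

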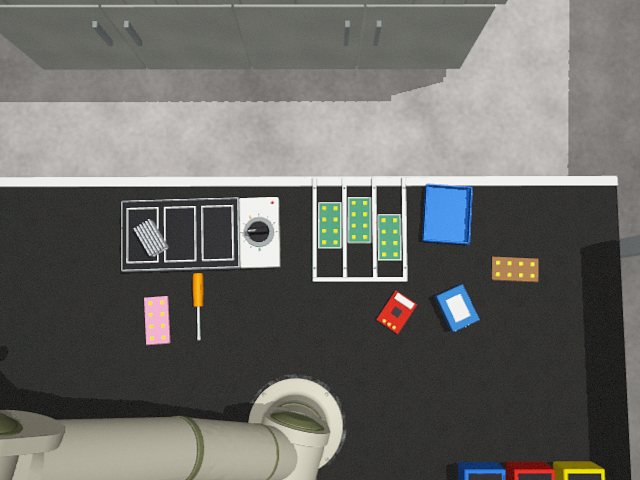

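The top view shows three green boards in the lanes at (330,225), (359,220) and (389,237). The heat sink is at (150,237) on bay2, the dial at (258,232) and the tray at (447,214). The pink (157,320) and brown (515,269) boards are look-alikes to leave alone. I'll confirm with an enlarged crop and measure.

Run:
```python
from h import *
m=arm.camera_model('top'); im=cv2.imread('pics/top0.png'); hsv=cv2.cvtColor(im,cv2.COLOR_BGR2HSV)
def comps(mask,z,name,amin=150):
    cs,_=cv2.findContours(mask.astype('uint8')*255,cv2.RETR_EXTERNAL,cv2.CHAIN_APPROX_NONE)
    for c in cs:
        if cv2.contourArea(c)<amin: continue
        P=np.array([ray(m,u,v,z)[:2] for u,v in c[:,0]],np.float32)
        r=cv2.minAreaRect(P); print(name,np.round(cv2.minAreaRect(c)[0]),np.round(r[0],1),np.round(r[1],1),round(r[2],1))
H,S,V=cv2.split(hsv)
g=((H>50)&(H<85)&(S>60)); g=cv2.morphologyEx(g.astype('uint8'),cv2.MORPH_CLOSE,np.ones((7,7)))
comps(g>0,2.5,'green')
b=((H>95)&(H<120)&(S>120)); comps(b,22,'blue')
w=(V>140)&(S<60); comps(w,35,'white',500)
for (u,v) in [(258,232),(122,201),(238,198),(239,268),(121,271),(280,197),(280,266)]: print(u,v,np.round(ray(m,u,v,45 if u<240 else 35)))
print('dial z80',ray(m,258,232,75), 'rail bar',ray(m,360,279,10), 'edge',ray(m,360,178,0))
cv2.imwrite('pics/crop1.png',np.hstack([cv2.resize(im[190:280,115:285],None,fx=4.5,fy=4.5,interpolation=cv2.INTER_CUBIC)]))
```

```text
green [389. 237.] [ 481.7 -244.1] [ 52.4 110.8] 89.2
green [330. 225.] [514.  -88.8] [ 49.9 110.8] 89.8
green [359. 220.] [ 528.2 -166.1] [ 52.6 113.8] 89.5
blue [482. 470.] [-104.9 -463.4] [117.5  43.5] 89.7
blue [456. 307.] [ 297.7 -411.1] [104.3  82.5] 24.0
blue [447. 214.] [ 539.2 -393. ] [126.1 153.6] 85.8
white [234. 452.] [-55.7 148.6] [203.8 127.4] 89.7
white [ 98. 452.] [-51.4 486.9] [485.1 132.2] 89.7
white [299. 429.] [  1.  -10.2] [253.  220.3] 21.0
white [161. 234.] [488.2 342.5] [143.  178.4] 1.5
white [217. 232.] [491.8 199.6] [142.3  82.1] 0.6
white [200. 233.] [490.1 242.7] [182.2 403.7] 1.3
white [304. 165.] [677.7 -35.6] [ 732.8 1565.5] 15.4
258 232 [492.  95.  35.]
122 201 [572. 441.  45.]
238 198 [579. 145.  45.]
239 268 [400. 141.  45.]
121 271 [394. 438.  45.]
280 197 [583.  39.  35.]
280 266 [405.  38.  35.]
dial z80 [487.56437718  90.09667754  75.        ] rail bar [ 371.92854581 -166.64164106   10.        ] edge [ 638.87977487 -169.9554798     0.        ]
```

View pics/crop1.png

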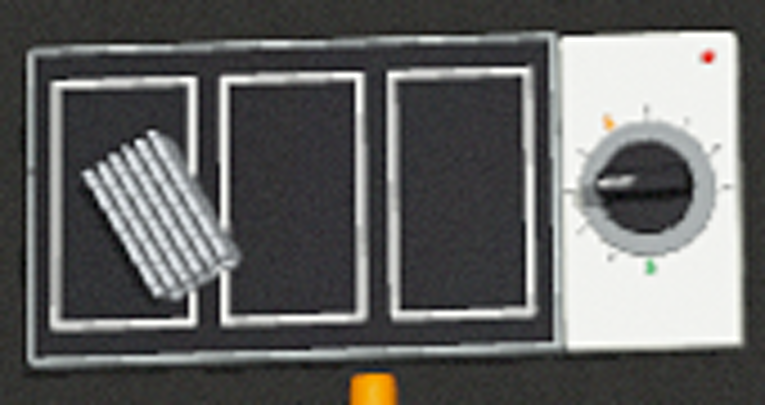

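The crop shows three bays, with the heat sink across bay2's edge. The dial's white line points left (+y), so it reads about 90°. Green is toward -x and orange is at the upper left. Next I'll move above the dial.

Call:
apply_moves:
  rows:
    - [-0.68, -0.747, 0.05, 0]
    - [-0.68, -0.747, 0.05, 0]
    - [-0.68, -0.747, 0.05, 0]
    - [-0.68, -0.747, 0.05, 0]
    - [-0.68, -0.747, 0.05, 0]
    - [-0.68, -0.747, 0.05, 0]
    - [-0.68, -0.747, 0.05, 0]
    - [-0.68, -0.747, 0.05, 0]

```text
clock: 0.9
tcp_pos: [364.7, 386.5, 229.1]
orientation: [-180.0, -0.0, 160.9]
force: [0.7, 0.1, -0.7]
finger_gap: 85.6
```

Call:
apply_moves:
  rows:
    - [-0.68, -0.747, 0.05, 0]
    - [-0.68, -0.747, 0.05, 0]
    - [-0.68, -0.747, 0.05, 0]
    - [-0.68, -0.747, 0.05, 0]
    - [-0.68, -0.747, 0.05, 0]
    - [-0.68, -0.747, 0.05, 0]
    - [-0.68, -0.747, 0.05, 0]
    - [-0.68, -0.747, 0.05, 0]

```text
clock: 1.7
tcp_pos: [492.3, 89.6, 213.1]
orientation: [-180.0, -0.0, 160.9]
force: [0.8, 0.6, -0.5]
finger_gap: 85.2
```

Call:
apply_moves:
  rows:
    - [0, 0, 0, 0.0426]
    - [0, 0, 0, 0.0426]
    - [0, 0, 0, 0.0426]
    - [0, 0, 0, 0.0426]
    - [0, 0, 0, 0.0426]
    - [0, 0, 0, 0.0426]
    - [0, 0, 0, 0.0426]
    - [0, 0, 0, 0.0426]

```text
clock: 2.5
tcp_pos: [491.8, 91.2, 213.2]
orientation: [-180.0, 0.0, 99.3]
force: [-0.0, -0.0, -0.1]
finger_gap: 85.8
```

Call:
apply_moves:
  rows:
    - [0, 0, 0, 0.0426]
    - [0, 0, 0, 0]
    - [0, 0, 0, 0]

```text
clock: 2.8
tcp_pos: [491.9, 91.3, 213.2]
orientation: [-180.0, 0.0, 92.2]
force: [-0.0, 0.0, 0.2]
finger_gap: 85.5
```

```bash
cat >> h.py <<'E'
def go(x,y,z,yaw=None):
    s=arm.read_state(); p=s['tcp_pos'];w=s['orientation'][2]; a=np.radians(w)
    d=np.array([x,y,z])-p
    t=[d[0]*np.cos(a)+d[1]*np.sin(a), d[0]*np.sin(a)-d[1]*np.cos(a), -d[2]]
    print('clk',round(s['clock'],1),'at',np.round(p,1),'rpy',np.round(s['orientation'],1),'shift units',np.round(np.array(t)/40,3),'turn', None if yaw is None else round(-((yaw-w+180)%360-180)/180,4),'gap',round(s['finger_gap'],1),'q',np.round(s['q'],0))
E
python3 - <<'E'
from h import *
go(491,91,180,92)
m,im=snap('wrist','w0'); print(-np.array(m['R']).T@np.array(m['t']),np.round(m['R'],2).tolist(),m['fx'])
E
```

```text
clk 2.8 at [491.9  91.3 213.2] rpy [-180.     0.    92.2] shift units [-0.008 -0.022  0.829] turn 0.0009 gap 85.5 q [-32.  23.  21. 124. -13.  36.   0.]
[488.56393998 175.60177854 342.85308196] [[1.0, 0.04, -0.0], [0.04, -0.94, 0.33], [0.01, -0.33, -0.94]] 370.1053213869671
```

View pics/w0.png

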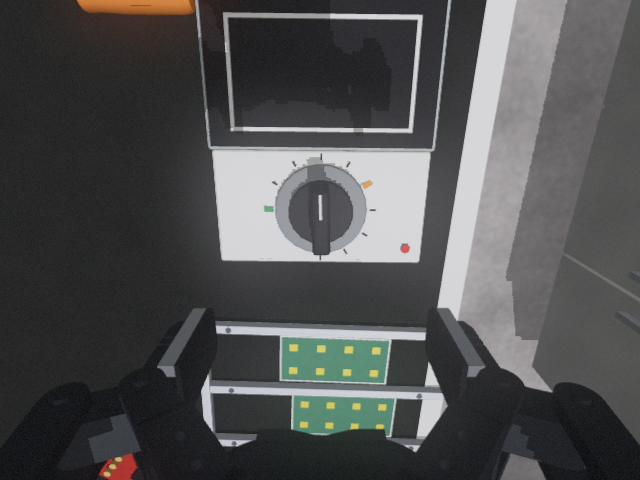

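The wrist view shows the dial's line pointing up (+y) at about (320,207). The green mark is to the left at (269,209), orange at (367,184), and bay0 is at the top. Refining the poses.

Run:
```python
from h import *
m=arm.camera_model('wrist')
for n,u,v,z in [('skirtctr',320.5,209,49),('barfar',320,183,79),('line1',320,195,79),('line2',321,220,79),('barnear',321.5,240,79),('bay',224,14,45),('bay',422,15,45),('bay',414,132,45),('bay',231,131,45),('pan',213,150,35),('pan',432,151,35),('pan',419,262,35),('pan',221,262,35),('green',269,209,35),('orange',367,184,35)]: print(n,np.round(ray(m,u,v,z),1))
```

```text
skirtctr [491.1  94.3  49. ]
barfar [489.8 121.9  79. ]
line1 [490.1 113.1  79. ]
line2 [491.5  94.1  79. ]
barnear [492.5  78.2  79. ]
bay [417.7 233.1  45. ]
bay [557.5 237.7  45. ]
bay [561.5 157.9  45. ]
bay [419.3 153.3  45. ]
pan [401.6 136.9  35. ]
pan [580.4 142.9  35. ]
pan [582.2  44.1  35. ]
pan [403.   37.3  35. ]
green [446.9  88.7  35. ]
orange [529.5 113.6  35. ]
```

Call:
apply_moves:
  rows:
    - [0.02, -0.02, 0.7, 0]
    - [0, 0, 0.7, 0]
    - [0, 0, 0.7, 0]
    - [0, 0, 0.7, 0]
    - [0, 0, 0.5, 0]
    - [0, 0, 0.3, 0]
    - [0, 0, 0, 0]
    - [0, 0, 0, 0]

```text
clock: 3.65
tcp_pos: [491.4, 91.8, 69.7]
orientation: [180.0, -0.0, 91.9]
force: [0.1, 0.6, -0.4]
finger_gap: 85.3
```

Call:
apply_moves:
  claw: 1
  grip_force: 40
  rows:
    - [0, 0, 0, 0]
    - [0, 0, 0, 0]
    - [0, 0, 0, 0]
    - [0, 0, 0, 0]
    - [0, 0, 0, 0]
    - [0, 0, 0, 0]
    - [0, 0, 0, 0]
    - [0, 0, 0, 0]

```text
clock: 4.45
tcp_pos: [491.5, 92.1, 69.7]
orientation: [180.0, -0.0, 91.9]
force: [0.4, 0.2, 5.9]
finger_gap: 13.1
```

Call:
apply_moves:
  rows:
    - [0, 0, 0, -0.0455]
    - [0, 0, 0, -0.0455]
    - [0, 0, 0, -0.0455]
    - [0, 0, 0, -0.0455]
    - [0, 0, 0, -0.0455]
    - [0, 0, 0, -0.0455]
    - [0, 0, 0, -0.0455]
    - [0, 0, 0, -0.0455]

```text
clock: 5.25
tcp_pos: [491.3, 92.0, 69.7]
orientation: [180.0, 0.0, 157.8]
force: [-1.3, -1.4, 5.3]
finger_gap: 13.3
```

Call:
apply_moves:
  rows:
    - [0, 0, 0, -0.0455]
    - [0, 0, 0, -0.0455]
    - [0, 0, 0, -0.0455]
    - [0, 0, 0, -0.003]
    - [0, 0, 0, 0]
    - [0, 0, 0, 0]
    - [0, 0, 0, 0]

```text
clock: 5.95
tcp_pos: [491.4, 91.9, 69.7]
orientation: [180.0, 0.0, -177.6]
force: [-0.8, 0.6, 5.1]
finger_gap: 13.2
```

Run:
```python
from h import *
print(arm.read_state()['torque'],arm.read_state()['force']);go(491,92,200,182)
```

```text
[ 0.07286952  0.07929537 -0.78906298] [-0.79194281  0.58673229  5.12752518]
clk 6.0 at [491.4  91.9  69.7] rpy [ 180.     0.  -177.6] shift units [ 1.100e-02  3.000e-03 -3.259e+00] turn 0.0023 gap 13.2 q [-11.  36.  -8. 128.  17.  17.  58.]
```

The torque of 0.79 N·m shows the stop is reached. I'll release, rise, and move toward the heat sink with a look on the way.

Call:
apply_moves:
  claw: -1
  rows:
    - [0, 0, 0, 0]
    - [0, 0, 0, 0]
    - [0, 0, 0, 0]
    - [0, 0, 0, 0]
    - [0, 0, -0.4, 0]
    - [0, 0, -0.8, 0]
    - [0, 0, -0.9, 0]
    - [0, 0, -0.9, 0]

```text
clock: 6.75
tcp_pos: [490.7, 91.9, 190.4]
orientation: [-180.0, -0.1, -177.4]
force: [0.2, 0.3, 0.0]
finger_gap: 85.4
```

Call:
apply_moves:
  rows:
    - [0, 0, -0.9, 0]
    - [0, -0.9, -0.4, 0]
    - [0, -0.9, -0.4, 0]
    - [0, -0.9, -0.4, 0]
    - [0, -0.9, -0.4, 0]
    - [0, -0.9, 0, 0]
    - [0, 0, 0, 0]
    - [0, 0, 0, 0]

```text
clock: 7.55
tcp_pos: [498.8, -88.5, 289.2]
orientation: [180.0, -0.0, -177.6]
force: [0.9, 0.6, -0.6]
finger_gap: 85.4
```

Run:
```python
from h import *
m,im=snap('wrist','w1'); mt,it=snap('top','top1')
go(487,380,200)
print('dial',proj(m,[491,92,79]),'orig',proj(m,[486,291,45]),'bay2',proj(m,[483,386,45]),proj(mt,[491,92,79]))
cv2.imwrite('pics/t1.png',np.vstack([cv2.resize(im,(533,400)),cv2.resize(it[185:280,115:295],None,fx=2.961,fy=2,interpolation=cv2.INTER_CUBIC)[:, :533]]))
```

```text
clk 7.7 at [499.  -86.9 289.1] rpy [ 180.    -0.  -177.4] shift units [-0.234 11.673  2.227] turn None gap 85.2 q [ 16.  17. -16. 116.   6.  48.  89.]
dial (np.float64(513.5961493249927), np.float64(200.70460567964645)) orig (np.float64(689.8236572969588), np.float64(196.01912929382203)) bay2 (np.float64(781.6264257230248), np.float64(197.03818395042737)) (np.float64(257.06094633610485), np.float64(230.43962854458073))
```

View pics/t1.png

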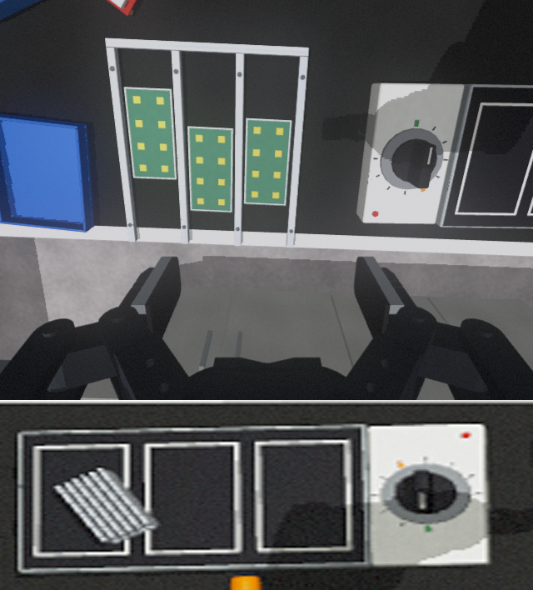

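The dial's bar now points up to the green mark (full-res wrist about (516,185)). All three boards sit in their lanes with the rails clear. The heat sink is unmoved. Now I'll measure the boards, rails and heat sink.

```bash
cat > b.py <<'E'
from h import *
def rects(m,im,mask,z,amin=400):
    out=[]
    cs,_=cv2.findContours(mask.astype('uint8')*255,cv2.RETR_EXTERNAL,cv2.CHAIN_APPROX_NONE)
    for c in cs:
        if cv2.contourArea(c)<amin: continue
        P=np.array([ray(m,u,v,z)[:2] for u,v in c[:,0]],np.float32)
        r=cv2.minAreaRect(P); b=cv2.boxPoints(r)
        e=b[1]-b[0],b[2]-b[1]; l=max(e,key=np.linalg.norm)
        out.append((np.round(r[0],1),np.round(sorted(r[1]),1),round(float(np.degrees(np.arctan2(l[1],l[0]))%180),1),np.round(cv2.minAreaRect(c)[0])))
    return out
def green(im):
    H,S,V=cv2.split(cv2.cvtColor(im,cv2.COLOR_BGR2HSV)); g=((H>50)&(H<88)&(S>60)).astype('uint8')
    return cv2.morphologyEx(g,cv2.MORPH_CLOSE,np.ones((9,9)))>0
def hs(m,im):
    H,S,V=cv2.split(cv2.cvtColor(im,cv2.COLOR_BGR2HSV)); return V
E
python3 - <<'E'
from b import *
m=arm.camera_model('wrist'); im=cv2.imread('pics/w1.png')
for r in rects(m,im,green(im),2.5): print(r)
H,S,V=cv2.split(cv2.cvtColor(im,cv2.COLOR_BGR2HSV))
print('tray');[print(r) for r in rects(m,im,(H>95)&(H<125)&(S>120),22,3000)]
k=640/533
for n,u,v,z in [('railFL',108,42,10),('railFR',306,50,10),('mid',178,40,10),('mid2',240,44,10),('trayTR',88,122,22),('trayBR',90,230,22)]: print(n,np.round(ray(m,u*k,v*k,z),1))
# heat sink in the top view: light stripes on the hot top
mt=arm.camera_model('top'); it=cv2.imread('pics/top1.png'); V=it.max(2)
a=np.zeros(V.shape,bool); a[212:262,130:172]=V[212:262,130:172]>105
a=cv2.morphologyEx(a.astype('uint8'),cv2.MORPH_OPEN,np.ones((3,3)));a=cv2.morphologyEx(a,cv2.MORPH_CLOSE,np.ones((5,5)))
print('hs',rects(mt,it,a>0,81,100))
E
```

```text
(array([ 527. , -165.7]), array([ 54.8, 115.2]), 0.0, array([252., 203.]))
(array([512.8, -88.1]), array([ 55. , 115.3]), 179.9, array([320., 194.]))
(array([ 481.2, -244.4]), array([ 55.1, 115.2]), 0.2, array([180., 160.]))
tray
(array([ 538. , -386.9]), array([129.9, 158.1]), 174.5, array([ 56., 206.]))
railFL [ 371.1 -284.6   10. ]
railFR [368.9 -46.9  10. ]
mid [ 365.1 -200.7   10. ]
mid2 [ 366.  -126.6   10. ]
trayTR [ 465.2 -315.4   22. ]
trayBR [ 616.2 -334.2   22. ]
hs [(array([473.3, 351.9]), array([55.2, 85.1]), 30.9, array([152., 238.]))]
```

Call:
apply_moves:
  rows:
    - [0, 0.86, 0.09, 0]
    - [0, 0.86, 0.09, 0]
    - [0, 0.86, 0.09, 0]
    - [0, 0.86, 0.09, 0]
    - [0, 0.86, 0.09, 0]
    - [0, 0.86, 0.09, 0]
    - [0, 0.86, 0.09, 0]
    - [0, 0.86, 0.09, 0]

```text
clock: 8.45
tcp_pos: [485.9, 189.9, 260.2]
orientation: [180.0, -0.0, -177.3]
force: [0.3, -0.4, 0.0]
finger_gap: 85.5
```

Call:
apply_moves:
  rows:
    - [0, 0.86, 0.09, 0]
    - [0, 0.86, 0.09, 0]
    - [0, 0.86, 0.09, 0]
    - [0, 0.86, 0.09, 0]
    - [0, 0.86, 0.09, 0]
    - [0, 0, 0, -0.0395]
    - [0, 0, 0, -0.0395]
    - [0, 0, 0, -0.0395]

```text
clock: 9.25
tcp_pos: [477.6, 360.7, 242.0]
orientation: [180.0, -0.1, -155.6]
force: [-0.2, -0.5, -0.6]
finger_gap: 85.6
```

Call:
apply_moves:
  rows:
    - [0, 0, 0, -0.0395]
    - [0, 0, 0, 0]
    - [0, 0, 0, 0]

```text
clock: 9.55
tcp_pos: [478.6, 359.6, 242.3]
orientation: [180.0, -0.0, -149.1]
force: [0.2, 0.4, 1.0]
finger_gap: 85.9
```

Run:
```python
from h import *
snap('wrist','w2'); go(473,352,240,211)
```

```text
clk 9.6 at [478.7 359.4 242.3] rpy [ 180.    -0.  -149.1] shift units [ 0.217 -0.086  0.059] turn -0.0008 gap 85.6 q [-24.  28. -27. 108.  17.  48.  62.]
```

View pics/w2.png

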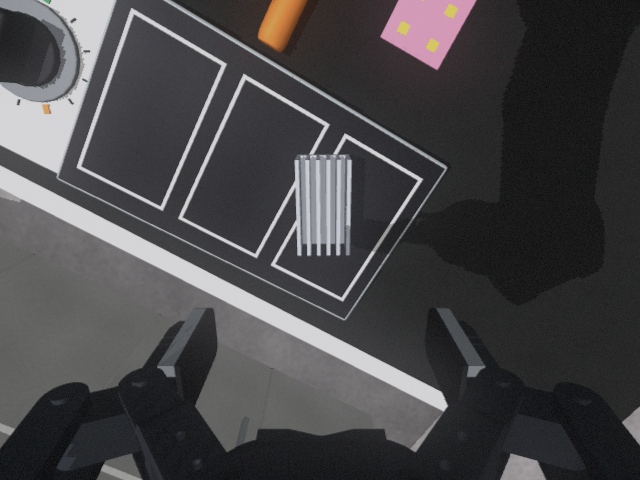

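The heat sink appears at (323,206), with its fins vertical in the image and so aligned with the tool x axis. Computing its centre.

Run:
```python
from h import *
m=arm.camera_model('wrist')
P=[ray(m,u,v,81) for u,v in [(296,157),(350,156),(351,254),(298,255)]]
for p in P: print(np.round(p,1))
print(np.mean(P,0),[np.linalg.norm(P[i]-P[i-1]) for i in range(4)])
C=np.mean(P,0); go(C[0],C[1],66)
for n,u,v in [('b2',345,135),('b2',422,180),('b2',343,300),('b2',272,265),('b1',245,75),('b1',328,125),('b1',257,257),('b1',179,217)]: print(n,np.round(ray(m,u,v,45),1))
```

```text
[448.1 318.   81. ]
[425.9 353.6  81. ]
[494.8 398.2  81. ]
[518.7 360.1  81. ]
[471.88818704 357.44410153  81.        ] [np.float64(82.19584632766288), np.float64(41.92730836941915), np.float64(82.09629077223747), np.float64(45.00165349621538)]
clk 9.6 at [478.7 359.4 242.3] rpy [ 180.    -0.  -149.1] shift units [0.172 0.045 4.409] turn None gap 85.6 q [-24.  28. -27. 108.  17.  48.  62.]
b2 [415.6 345.1  45. ]
b2 [413.3 424.6  45. ]
b2 [551.7 428.2  45. ]
b2 [554.6 349.3  45. ]
b1 [417.3 250.1  45. ]
b1 [416.1 328.4  45. ]
b1 [554.6 333.   45. ]
b1 [556.1 252.8  45. ]
```

Call:
apply_moves:
  rows:
    - [0.086, 0.022, 0.9, 0]
    - [0.086, 0.022, 0.9, 0]
    - [0, 0, 0.9, 0]
    - [0, 0, 0.8, 0]
    - [0, 0, 0.6, 0]
    - [0, 0, 0.4, 0]
    - [0, 0, 0, 0]
    - [0, 0, 0, 0]

```text
clock: 10.4
tcp_pos: [472.3, 357.3, 62.7]
orientation: [-180.0, -0.0, -149.0]
force: [0.1, 1.3, 0.3]
finger_gap: 85.5
```

Call:
apply_moves:
  claw: 1
  grip_force: 60
  rows:
    - [0, 0, 0, 0]
    - [0, 0, 0, 0]
    - [0, 0, 0, 0]
    - [0, 0, 0, 0]
    - [0, 0, 0, 0]
    - [0, 0, 0, 0]
    - [0, 0, 0, 0]
    - [0, 0, 0, 0]

```text
clock: 11.2
tcp_pos: [473.0, 357.1, 63.6]
orientation: [180.0, 0.1, -149.0]
force: [-0.8, -1.3, 6.1]
finger_gap: 43.4
```

Call:
apply_moves:
  rows:
    - [0, 0, -0.3, 0]
    - [0, 0, -0.5, 0]
    - [0, 0, -0.7, 0]
    - [0, 0, -0.7, 0]
    - [0, 0, -0.7, 0]
    - [0, 0, -0.7, 0]
    - [0, 0, 0, 0]
    - [0, 0, 0, 0]

```text
clock: 12.0
tcp_pos: [472.6, 356.6, 207.5]
orientation: [-180.0, 0.1, -149.0]
force: [0.0, 0.9, -0.7]
finger_gap: 43.4
```

Run:
```python
from h import *
go(539,-390,180,175); print(arm.read_state()['force'])
```

```text
clk 12.0 at [472.6 356.6 207.5] rpy [-1.80e+02  1.00e-01 -1.49e+02] shift units [  8.179 -16.859   0.686] turn 0.1998 gap 43.4 q [-24.  30. -26. 110.  19.  44.  60.]
[ 0.04553798  0.89153523 -0.68946014]
```

Call:
apply_moves:
  rows:
    - [0, 0, 0, 0.0437]
    - [0, 0, 0, 0.0437]
    - [0, 0, 0, 0.0437]
    - [0, 0, 0, 0.0437]
    - [0, 0, 0, 0.0437]
    - [0, 0, 0, 0.0437]
    - [0, 0, 0, 0.0437]
    - [0, 0, 0, 0.0437]

```text
clock: 12.8
tcp_pos: [471.8, 356.3, 205.2]
orientation: [-179.9, -0.0, 147.7]
force: [-0.3, 0.7, -0.9]
finger_gap: 42.9
```

Call:
apply_moves:
  rows:
    - [0, 0, 0, 0.0437]
    - [0, 0, 0, 0.0437]
    - [0, 0, 0, 0.0437]
    - [0, 0, 0, 0.0437]
    - [0, 0, 0, 0.0437]
    - [0, 0, 0, 0.0437]
    - [0, 0, 0, 0.0437]
    - [0, 0, 0, 0.0437]

```text
clock: 13.6
tcp_pos: [471.8, 356.3, 205.2]
orientation: [-179.9, 0.1, 84.8]
force: [0.0, -0.1, -0.8]
finger_gap: 43.2
```

Call:
apply_moves:
  rows:
    - [-0.769, 0.137, 0, 0]
    - [-0.769, 0.137, 0, 0]
    - [-0.769, 0.137, 0, 0]
    - [-0.769, 0.137, 0, 0]
    - [-0.769, 0.137, 0, 0]
    - [-0.769, 0.137, 0, 0]
    - [-0.769, 0.137, 0, 0]
    - [-0.769, 0.137, 0, 0]

```text
clock: 14.4
tcp_pos: [494.4, 106.5, 205.5]
orientation: [-179.9, 0.1, 85.1]
force: [0.7, -0.2, -1.3]
finger_gap: 43.1
```

Call:
apply_moves:
  rows:
    - [-0.769, 0.137, 0, 0]
    - [-0.769, 0.137, 0, 0]
    - [-0.769, 0.137, 0, 0]
    - [-0.769, 0.137, 0, 0]
    - [-0.769, 0.137, 0, 0]
    - [-0.769, 0.137, 0, 0]
    - [-0.769, 0.137, 0, 0]
    - [-0.769, 0.137, 0, 0]

```text
clock: 15.2
tcp_pos: [517.2, -142.1, 205.4]
orientation: [-179.9, 0.0, 85.1]
force: [0.1, 0.5, -1.9]
finger_gap: 43.1
```

Call:
apply_moves:
  rows:
    - [-0.769, 0.137, 0, 0]
    - [-0.769, 0.137, 0, 0]
    - [-0.769, 0.137, 0, 0]
    - [-0.769, 0.137, 0, 0]
    - [-0.769, 0.137, 0, 0]
    - [-0.769, 0.137, 0, 0]
    - [-0.769, 0.137, 0, 0]
    - [-0.769, 0.137, 0, 0]

```text
clock: 16.0
tcp_pos: [540.1, -390.7, 205.0]
orientation: [-179.9, -0.1, 85.1]
force: [-0.1, -0.4, -1.4]
finger_gap: 43.2
```

Run:
```python
from h import *
m,im=snap('wrist','w3');snap('scene','s3'); go(539,-390,30,85)
print([proj(m,ray(m,320,240,22)) , proj(m,[539,-390,0])])
```

```text
clk 16.1 at [ 539.2 -394.7  205.1] rpy [-1.799e+02  1.000e-01  8.480e+01] shift units [ 0.116 -0.016  4.377] turn -0.0009 gap 43.3 q [ 26.  33.   9. 102.  -6.  45.  32.]
[(np.float64(320.00000000000176), np.float64(240.00000000000088)), (np.float64(320.40270095387405), np.float64(199.97649037651718))]
```

View pics/w3.png

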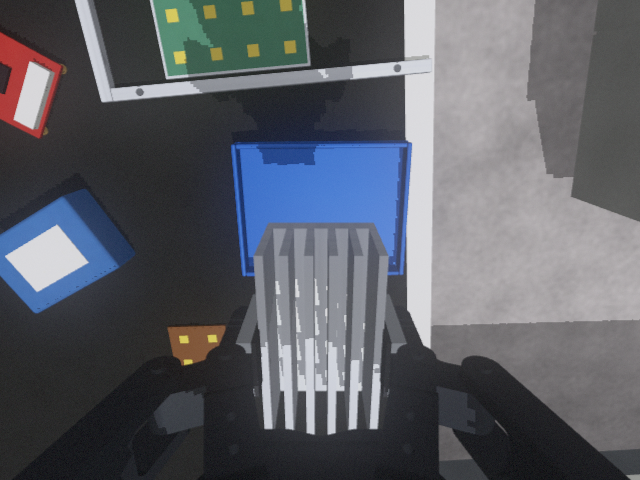

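The heat sink is held level above the tray, whose corners are at about (233,145) to (404,274). Lowering it.

Call:
apply_moves:
  rows:
    - [0.05, 0, 0.8, 0]
    - [0.05, 0, 0.8, 0]
    - [0, 0, 0.8, 0]
    - [0, 0, 0.8, 0]
    - [0, 0, 0.6, 0]
    - [0, 0, 0.4, 0]
    - [0, 0, 0.2, 0]
    - [0, 0, 0, 0]

```text
clock: 16.9
tcp_pos: [540.8, -385.4, 29.5]
orientation: [-179.9, -0.0, 85.1]
force: [0.5, 0.4, -1.0]
finger_gap: 43.1
```

Call:
apply_moves:
  rows:
    - [0, 0, 0.05, 0]
    - [0, 0, 0.05, 0]
    - [0, 0, 0, 0]

```text
clock: 17.2
tcp_pos: [541.6, -386.1, 27.2]
orientation: [179.9, 0.0, 85.1]
force: [0.2, -0.3, -1.3]
finger_gap: 43.3
```

Call:
apply_moves:
  rows:
    - [0, 0, 0.04, 0]
    - [0, 0, 0.04, 0]
    - [0, 0, 0, 0]

```text
clock: 17.5
tcp_pos: [541.2, -385.8, 23.3]
orientation: [-180.0, -0.0, 85.1]
force: [-0.4, -0.2, -1.6]
finger_gap: 43.5
```

Call:
apply_moves:
  rows:
    - [0, 0, 0.03, 0]
    - [0, 0, 0, 0]

```text
clock: 17.7
tcp_pos: [541.3, -385.9, 22.7]
orientation: [180.0, 0.0, 85.1]
force: [-1.1, 0.7, 4.1]
finger_gap: 43.2
```

Call:
apply_moves:
  claw: -1
  rows:
    - [0, 0, 0, 0]
    - [0, 0, 0, 0]
    - [0, 0, 0, 0]
    - [0, 0, 0, 0]
    - [0, 0, -0.4, 0]
    - [0, 0, -0.8, 0]
    - [0, 0, -0.8, 0]
    - [0, 0, -0.8, 0]

```text
clock: 18.5
tcp_pos: [541.2, -385.9, 136.3]
orientation: [180.0, 0.0, 85.1]
force: [0.2, 0.9, 0.1]
finger_gap: 85.3
```

Call:
apply_moves:
  rows:
    - [0, 0, -0.8, 0]
    - [0, 0, -0.6, 0]
    - [0, 0, 0, 0]

```text
clock: 18.8
tcp_pos: [542.6, -387.1, 195.1]
orientation: [179.6, 0.2, 85.1]
force: [1.0, 0.2, -0.6]
finger_gap: 85.4
```

Run:
```python
from b import *
m,im=snap('wrist','w4'); go(527,-166,150,90)
for r in rects(m,im,green(im),2.5): print(r)
```

```text
clk 18.9 at [ 541.9 -386.4  193. ] rpy [1.798e+02 1.000e-01 8.510e+01] shift units [ 5.458 -0.84   1.076] turn -0.0271 gap 85.2 q [ 25.  34.   8. 103.  -7.  44.  32.]
(array([ 480.1, -245.9]), array([ 54.8, 115.7]), 0.0, array([222.,  33.]))
```

View pics/w4.png

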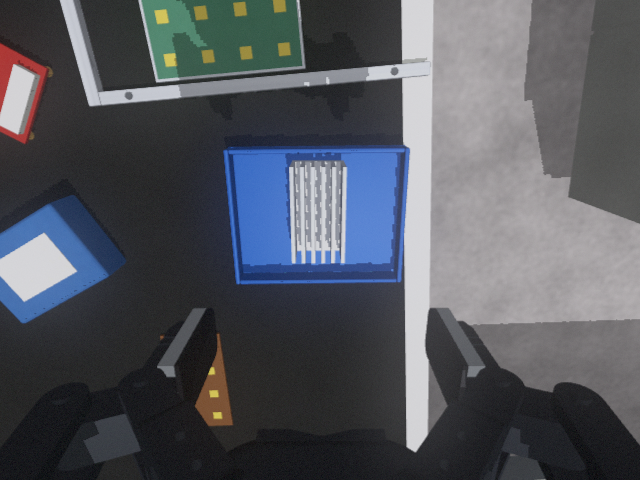

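The heat sink stands upright at the centre of the tray (318,210). Next is board A in the y≈-245 lane: turn to yaw 180, shut the claw and hover over it.

Call:
apply_moves:
  claw: 1
  grip_force: 60
  rows:
    - [0, 0, 0, -0.0439]
    - [0, 0, 0, -0.0439]
    - [0, 0, 0, -0.0439]
    - [0, 0, 0, -0.0439]
    - [0, 0, 0, -0.0439]
    - [0, 0, 0, -0.0439]
    - [0, 0, 0, -0.0439]
    - [0, 0, 0, -0.0439]

```text
clock: 19.65
tcp_pos: [540.6, -385.5, 189.3]
orientation: [180.0, -0.1, 148.7]
force: [-0.4, 1.0, 0.1]
finger_gap: -0.1
```

Call:
apply_moves:
  rows:
    - [0, 0, 0, -0.0439]
    - [0, 0, 0, -0.0439]
    - [0, 0, 0, -0.0439]
    - [0, 0, 0, -0.0439]
    - [0.5, 0.88, 0.4, 0]
    - [0.5, 0.88, 0.4, 0]
    - [0.5, 0.88, 0.4, 0]
    - [0.42, 0.88, 0.4, 0]

```text
clock: 20.45
tcp_pos: [462.5, -243.7, 125.2]
orientation: [180.0, -0.1, 179.9]
force: [1.3, 1.2, -0.9]
finger_gap: 0.2
```

Call:
apply_moves:
  rows:
    - [0, 0, 0.8, 0]
    - [0, 0, 0.9, 0]
    - [0, 0, 0, 0]
    - [0, 0, 0, 0]

```text
clock: 20.85
tcp_pos: [464.0, -244.7, 57.8]
orientation: [180.0, -0.1, 180.0]
force: [-0.2, -0.6, 0.1]
finger_gap: 0.2
```

Run:
```python
from b import *
m,im=snap('wrist','w5'); go(465,-245,20,180)
for r in rects(m,im,green(im),2.5): print(r)
```

```text
clk 20.9 at [ 464.7 -245.1   58.7] rpy [180.  -0. 180.] shift units [-0.008  0.002  0.968] turn -0.0002 gap -0.1 q [ 29.  38. -11. 125.  22.  19.  90.]
(array([ 574.6, -177.7]), array([22.2, 27.3]), 50.2, array([433., 426.]))
(array([ 510.4, -166.5]), array([55.7, 82.1]), 179.6, array([454., 329.]))
(array([513.1, -87.8]), array([ 58. , 115.9]), 179.7, array([589., 340.]))
(array([ 471.1, -245.4]), array([55.8, 95.7]), 0.0, array([321., 276.]))
```

Lane centre y≈-245.4. Descend until contact.

Call:
apply_moves:
  rows:
    - [0, 0, 0.6, 0]
    - [0, 0, 0.3, 0]
    - [0, 0, 0.05, 0]
    - [0, 0, 0, 0]

```text
clock: 21.3
tcp_pos: [464.6, -245.2, 20.6]
orientation: [-180.0, -0.0, 180.0]
force: [0.1, 0.4, 0.6]
finger_gap: -0.4
```

Call:
apply_moves:
  rows:
    - [0, 0, 0.05, 0]
    - [0, 0, 0, 0]

```text
clock: 21.5
tcp_pos: [464.8, -245.2, 18.6]
orientation: [-180.0, 0.0, 180.0]
force: [0.2, -0.5, -0.6]
finger_gap: 0.3
```

Call:
apply_moves:
  rows:
    - [0, 0, 0.05, 0]
    - [0, 0, 0, 0]

```text
clock: 21.7
tcp_pos: [464.9, -245.2, 16.6]
orientation: [-180.0, 0.1, 180.0]
force: [-0.9, 0.1, 5.4]
finger_gap: -0.0
```

Call:
apply_moves:
  rows:
    - [0, 0, 0.03, 0]
    - [0, 0, 0, 0]

```text
clock: 21.9
tcp_pos: [464.8, -245.2, 16.5]
orientation: [-179.9, 0.1, 180.0]
force: [-2.6, 2.0, 23.2]
finger_gap: -0.2
```

Call:
apply_moves:
  rows:
    - [-0.1, 0, 0, 0]
    - [-0.2, 0, 0, 0]
    - [-0.2, 0, 0, 0]
    - [-0.2, 0, 0, 0]
    - [-0.1, 0, 0, 0]
    - [0, 0, 0, 0]

```text
clock: 22.5
tcp_pos: [487.6, -245.9, 16.4]
orientation: [-179.9, -0.9, 179.8]
force: [-24.5, 1.5, 42.6]
finger_gap: -0.2
```

Run:
```python
from b import *
m,im=snap('top','t5'); go(465,-245,20,180)
for r in rects(m,im,green(im),2.5,60): print(r)
```

```text
clk 22.6 at [ 487.6 -245.9   16.4] rpy [-179.9   -0.9  179.8] shift units [ 0.564  0.02  -0.089] turn -0.0012 gap 0.3 q [ 27.  43.  -9. 123.  23.  17.  88.]
(array([ -90.1, -810.6]), array([64.1, 88.4]), 179.7, array([616., 461.]))
(array([-27.5, 159.9]), array([37.6, 94.4]), 36.8, array([232., 438.]))
(array([   4.1, -787.7]), array([74., 82.]), 92.2, array([606., 423.]))
(array([ 88.8, 131.3]), array([ 75.2, 161.1]), 149.1, array([244., 391.]))
(array([ 136.1, -797.9]), array([ 94. , 155.9]), 175.5, array([607., 370.]))
(array([267.4, 115.6]), array([120.7, 135.3]), 45.4, array([251., 320.]))
(array([344.8,  55.2]), array([30.5, 74.9]), 172.3, array([274., 290.]))
(array([387.2, -30.9]), array([75.3, 85.7]), 89.7, array([308., 274.]))
(array([ 365.5, -792.1]), array([ 68.8, 164.6]), 172.8, array([600., 281.]))
(array([ 501.9, -139.1]), array([174.4, 177.8]), 16.8, array([349., 229.]))
```

Call:
apply_moves:
  rows:
    - [0, 0, -0.035, 0]
    - [0, 0, 0, 0]

```text
clock: 22.75
tcp_pos: [496.5, -245.3, 16.9]
orientation: [-180.0, 0.0, 179.9]
force: [0.9, 0.9, 0.3]
finger_gap: -0.1
```

Call:
apply_moves:
  rows:
    - [-0.15, 0, 0, 0]
    - [-0.2, 0, 0, 0]
    - [-0.2, 0, 0, 0]
    - [-0.2, 0, 0, 0]
    - [-0.2, 0, 0, 0]
    - [0, 0, 0, 0]

```text
clock: 23.35
tcp_pos: [534.1, -245.3, 16.6]
orientation: [-180.0, -0.1, 179.9]
force: [-4.4, 0.3, 12.9]
finger_gap: -0.0
```

Run:
```python
from b import *
m,im=snap('wrist','w6'); go(465,-245,20,180)
for r in rects(m,im,green(im),2.5,60): print(r)
```

```text
clk 23.4 at [ 534.  -245.3   16.6] rpy [-1.800e+02 -1.000e-01  1.799e+02] shift units [ 1.726  0.005 -0.085] turn -0.0003 gap 0.3 q [ 26.  44. -10. 118.  22.  20.  88.]
(array([ 598.8, -163.6]), array([ 5.7, 13.7]), 169.0, array([486., 422.]))
(array([ 608.2, -236.2]), array([26.9, 58.1]), 3.2, array([340., 434.]))
(array([ 537. , -114.9]), array([19.6, 75.9]), 15.6, array([618., 304.]))
(array([ 522.1, -246.1]), array([56. , 77.3]), 180.0, array([321., 278.]))
(array([ 531.6, -166.5]), array([ 56. , 125.8]), 179.5, array([513., 285.]))
```

View pics/w6.png

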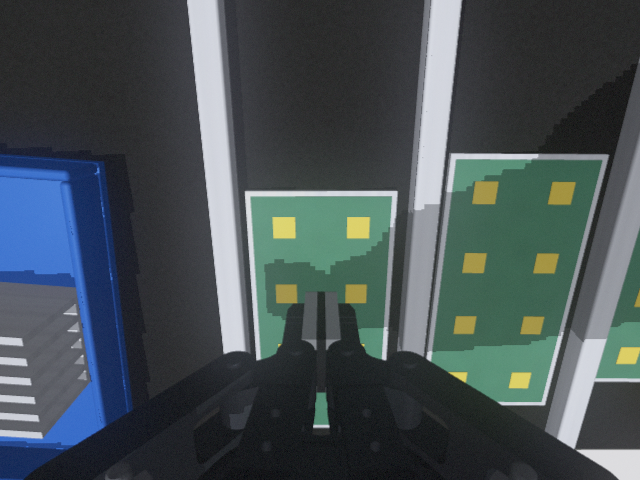

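The board's rear edge is at v≈191, and the tips press just ahead of its centre. The board is sliding along. Working out how far is left.

Run:
```python
from h import *
m=arm.camera_model('wrist'); 
print(ray(m,321,191,2.5),ray(m,246,192,2.5),ray(m,397,192,2.5), ray(m,530,154,2.5))
```

```text
[ 481.04839083 -246.02016133    2.5       ] [ 481.43801283 -275.74567405    2.5       ] [ 481.46518561 -215.91818588    2.5       ] [ 466.67422604 -166.00547519    2.5       ]
```

Call:
apply_moves:
  rows:
    - [-0.15, 0, 0, 0]
    - [-0.3, 0, 0, 0]
    - [-0.35, 0, 0, 0]
    - [-0.35, 0, 0, 0]
    - [-0.35, 0, 0, 0]
    - [-0.3, 0, 0, 0]
    - [-0.15, 0, 0, 0]
    - [0, 0, 0, 0]

```text
clock: 24.2
tcp_pos: [612.8, -245.2, 16.7]
orientation: [-180.0, -0.1, 180.0]
force: [-4.4, -0.0, 9.3]
finger_gap: 0.2
```

```bash
cat >> b.py <<'E'
def rear(u=321,name='wr'):
    m,im=snap('wrist',name); g=green(im); out=[]
    for uu in (u-50,u+50):
        v=np.where(g[:,uu])[0][0]; out.append(ray(m,uu,v-1.5,2.5)[0]-1)
    s=arm.read_state(); print('rear x',np.round(out,1),'centre',np.mean(out)+60,'F',np.round(s['force'],1)); return out
E
python3 - <<'E'
from b import *
rear(name='w7'); go(620,-245,40,180)
E
```

```text
rear x [560.6 560.6] centre 620.6217249146488 F [-3.1 -0.3  9.5]
clk 24.2 at [ 612.8 -245.2   16.7] rpy [-180.   -0.  180.] shift units [-0.18   0.006 -0.584] turn -0.0002 gap -0.0 q [ 25.  47. -12. 108.  20.  27.  89.]
```

Call:
apply_moves:
  rows:
    - [-0.08, 0, 0, 0]
    - [-0.08, 0, 0, 0]
    - [0, 0, 0, 0]
    - [0, 0, -0.5, 0]
    - [0, 0, -0.8, 0]
    - [0, 0, 0, 0]

```text
clock: 24.85
tcp_pos: [621.6, -245.5, 71.6]
orientation: [-179.9, 0.3, 180.0]
force: [1.3, 0.5, 0.7]
finger_gap: -0.1
```

Call:
apply_moves:
  claw: -1
  rows:
    - [-0.4, 0, 0, 0]
    - [-0.5, 0, 0, 0]
    - [0, 0, 0, 0]
    - [0, 0, 0, 0]
    - [0, 0, 0, 0]

```text
clock: 25.35
tcp_pos: [654.1, -245.1, 67.7]
orientation: [180.0, -0.1, 180.0]
force: [-0.4, -0.0, 0.4]
finger_gap: 72.2
```

Run:
```python
from b import *
try: rear(name='w8')
except Exception as e: print(e)
go(656,-245.5,4.5,180)
```

```text
rear x [565.2 565.3] centre 625.2588507753883 F [-0.4  0.7 -0.5]
clk 25.4 at [ 654.1 -245.2   67.8] rpy [ 1.8e+02 -1.0e-01  1.8e+02] shift units [-0.048 -0.007  1.584] turn -0.0003 gap 78.9 q [ 25.  45. -15. 101.  18.  36.  90.]
```

View pics/w8.png

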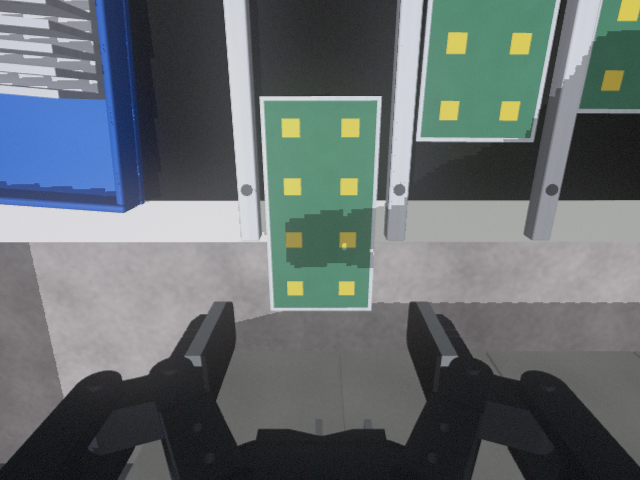

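Board A overhangs the edge with its front at v≈310, and the open jaws straddle it. Descend and grip.

Call:
apply_moves:
  rows:
    - [-0.07, 0, 0, 0]
    - [0, 0, 0, 0]
    - [0, 0, 0.5, 0]
    - [0, 0, 0.6, 0]
    - [0, 0, 0.4, 0]
    - [0, 0, 0.08, 0]
    - [0, 0, 0, 0]
    - [0, 0, 0, 0]

```text
clock: 26.2
tcp_pos: [658.3, -245.3, 5.9]
orientation: [-180.0, 0.1, 180.0]
force: [-0.4, -0.6, 0.6]
finger_gap: 85.4
```

Call:
apply_moves:
  claw: 1
  grip_force: 60
  rows:
    - [0, 0, 0, 0]
    - [0, 0, 0, 0]
    - [0, 0, 0, 0]
    - [0, 0, 0, 0]
    - [0, 0, 0, 0]
    - [0, 0, 0, 0]
    - [0, 0, 0, 0]
    - [0, 0, 0, 0]

```text
clock: 27.0
tcp_pos: [658.3, -245.4, 6.3]
orientation: [-180.0, 0.1, 180.0]
force: [-0.7, 0.4, 5.2]
finger_gap: 57.1
```

Call:
apply_moves:
  rows:
    - [0, 0, -0.1, 0]
    - [0, 0, -0.2, 0]
    - [0, 0, -0.3, 0]
    - [0, 0, -0.3, 0]
    - [0, 0, 0, 0]

```text
clock: 27.5
tcp_pos: [659.0, -245.6, 43.7]
orientation: [-179.9, 0.2, 179.9]
force: [0.4, -0.8, -0.7]
finger_gap: 57.1
```

Run:
```python
from b import *
m,im=snap('wrist','w9'); ms,s=snap('scene','s9'); go(485,291,120,181.7)
u,v=map(int,proj(ms,[640,-245,20])); c=s[v-70:v+80,u-100:u+100]
cv2.imwrite('pics/c9.png',np.vstack([im[60:440,120:520],cv2.resize(c,(400,300))])[:600] if False else np.hstack([cv2.resize(im,(480,360)),cv2.resize(c[:,:118],(283,360),interpolation=cv2.INTER_CUBIC)]))
```

```text
clk 27.6 at [ 658.  -245.4   41.8] rpy [-1.8e+02  1.0e-01  1.8e+02] shift units [ 4.337 13.405 -1.954] turn -0.0097 gap 57.1 q [ 24.  47. -14. 101.  18.  34.  89.]
```

View pics/c9.png

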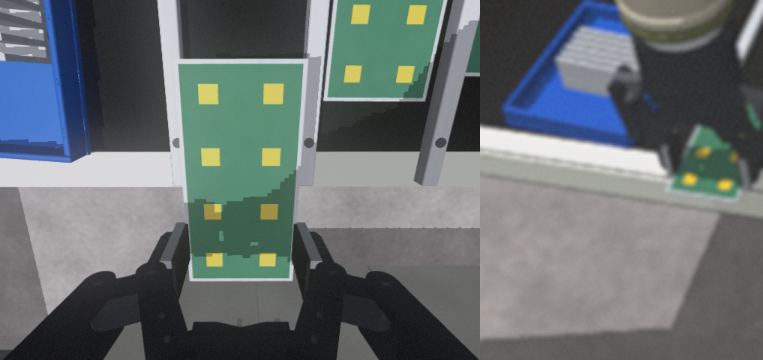

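Board A is held level between the pads (wrist about (240,170)). Lift and carry it to bay2.

Call:
apply_moves:
  rows:
    - [0.2, 0, -0.5, 0]
    - [0.4, 0, -0.7, 0]
    - [0.4, 0.3, -0.7, 0]
    - [0.3, 0.6, -0.5, 0]
    - [0.12, 0.7, 0, 0]
    - [0.12, 0.7, 0, 0]
    - [0.12, 0.7, 0, 0]
    - [0.12, 0.7, 0, 0]

```text
clock: 28.4
tcp_pos: [586.1, -96.1, 136.8]
orientation: [180.0, -0.0, 179.9]
force: [0.9, -0.5, -1.7]
finger_gap: 57.2
```

Call:
apply_moves:
  rows:
    - [0.12, 0.7, 0, 0]
    - [0.12, 0.7, 0, 0]
    - [0.12, 0.7, 0, 0]
    - [0.12, 0.7, 0, 0]
    - [0.12, 0.7, 0, 0]
    - [0.12, 0.7, 0, 0]
    - [0.12, 0.7, 0, 0]
    - [0.12, 0.7, 0, 0]

```text
clock: 29.2
tcp_pos: [547.9, 127.9, 136.7]
orientation: [-180.0, -0.0, 180.0]
force: [0.8, -0.2, -0.5]
finger_gap: 57.2
```

Call:
apply_moves:
  rows:
    - [0.12, 0.7, 0, 0]
    - [0.12, 0.7, 0, 0]
    - [0.12, 0.7, 0, 0]
    - [0.12, 0.7, 0, 0]
    - [0.12, 0.7, 0, 0]
    - [0, 0.7, 0, 0]
    - [0, 0.7, 0, -0.0095]
    - [0, 0.7, 0, 0]

```text
clock: 30.0
tcp_pos: [523.5, 351.9, 136.7]
orientation: [-180.0, -0.0, -178.3]
force: [0.4, -0.0, -0.3]
finger_gap: 57.0
```

Call:
apply_moves:
  rows:
    - [0, 0.2, 0, 0]
    - [0, 0, 0, 0]
    - [0, 0, 0, 0]

```text
clock: 30.3
tcp_pos: [523.5, 357.5, 136.6]
orientation: [-179.9, -0.0, -178.4]
force: [1.4, 0.2, -0.1]
finger_gap: 57.3
```

Run:
```python
from b import *
m,im=snap('wrist','w10'); go(516.8,387.8,70,181.7)
for z in (128,132,136): print(z,rects(m,im,green(im),z,4000))
for n,P in [('bay2',[483.8,386.8,45])]: print(proj(m,P))
```

```text
clk 30.4 at [523.7 357.1 136.8] rpy [-179.9   -0.  -178.4] shift units [0.151 0.772 1.669] turn -0.0006 gap 56.7 q [-31.  36. -12. 109.  12.  37.  40.]
128 [(array([491.9, 358. ]), array([ 62.4, 119.9]), 1.7, array([320., 228.]))]
132 [(array([490.4, 357.9]), array([ 60.6, 116.4]), 1.7, array([320., 228.]))]
136 [(array([488.8, 357.8]), array([ 58.8, 112.9]), 1.7, array([320., 228.]))]
(np.float64(372.70163624707806), np.float64(186.14277213445814))
```

View pics/w10.png

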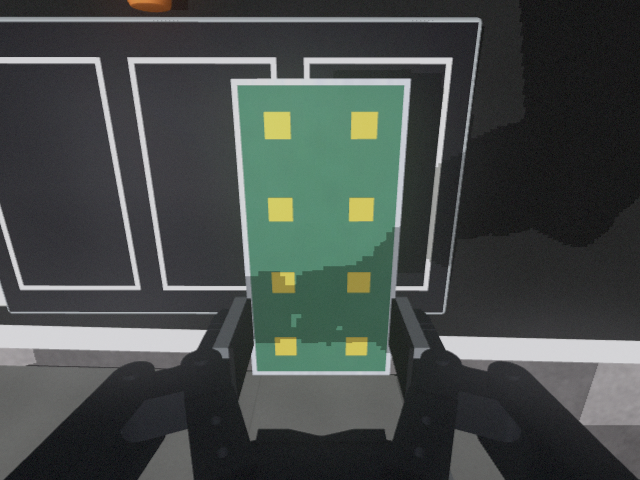

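The board hangs level over the bay1/bay2 line, and bay2 spans u≈305–450. Shift over bay2 and lower.

Call:
apply_moves:
  rows:
    - [0.07, 0.39, 0, 0]
    - [0.07, 0.39, 0.2, 0]
    - [0, 0, 0.5, 0]
    - [0, 0, 0.5, 0]
    - [0, 0, 0.4, 0]
    - [0, 0, 0.3, 0]
    - [0, 0, 0.1, 0]
    - [0, 0, 0, 0]

```text
clock: 31.15
tcp_pos: [516.8, 390.0, 56.5]
orientation: [-180.0, -0.0, -178.3]
force: [0.3, 0.7, -0.4]
finger_gap: 56.8
```

Call:
apply_moves:
  rows:
    - [0, 0, 0.05, 0]
    - [0, 0, 0, 0]

```text
clock: 31.35
tcp_pos: [517.4, 390.1, 55.7]
orientation: [180.0, 0.0, -178.3]
force: [0.5, -0.3, -1.3]
finger_gap: 57.0
```

Call:
apply_moves:
  rows:
    - [0, 0, 0.04, 0]
    - [0, 0, 0, 0]

```text
clock: 31.55
tcp_pos: [517.5, 390.2, 54.9]
orientation: [180.0, 0.1, -178.3]
force: [-2.0, -1.0, 8.0]
finger_gap: 56.8
```

Call:
apply_moves:
  claw: -1
  rows:
    - [0, 0, 0, 0]
    - [0, 0, 0, 0]
    - [0, 0, 0, 0]
    - [0, 0, 0, 0]
    - [0, 0, -0.3, 0]
    - [0, 0, -0.6, 0]
    - [0, 0, -0.8, 0]
    - [0, 0, -0.8, 0]

```text
clock: 32.35
tcp_pos: [516.8, 389.8, 155.1]
orientation: [-180.0, -0.0, -178.3]
force: [-0.1, 0.4, 0.6]
finger_gap: 85.4
```

Run:
```python
from b import *
m,im=snap('wrist','w11'); go(511,-166,60,180)
print(rects(m,im,green(im),47.5,4000))
mt,it=snap('top','t11'); print([r for r in rects(mt,it,green(it),3,100) if r[0][0]>420])
```

```text
clk 32.4 at [518.7 391.5 160.6] rpy [ 179.8    0.3 -178.3] shift units [  0.595 -13.925   2.515] turn 0.0092 gap 85.5 q [-34.  35. -13. 106.  11.  40.  39.]
[(array([484.2, 388.2]), array([ 55.7, 115.4]), 1.7, array([321., 184.]))]
[(array([496.9, 404.9]), array([ 54.9, 110.4]), 1.3, array([140., 232.])), (array([515.3, -77. ]), array([ 73.2, 113.5]), 179.6, array([325., 224.])), (array([ 528.1, -166.1]), array([ 52.6, 113.8]), 179.5, array([359., 220.]))]
```

View pics/w11.png

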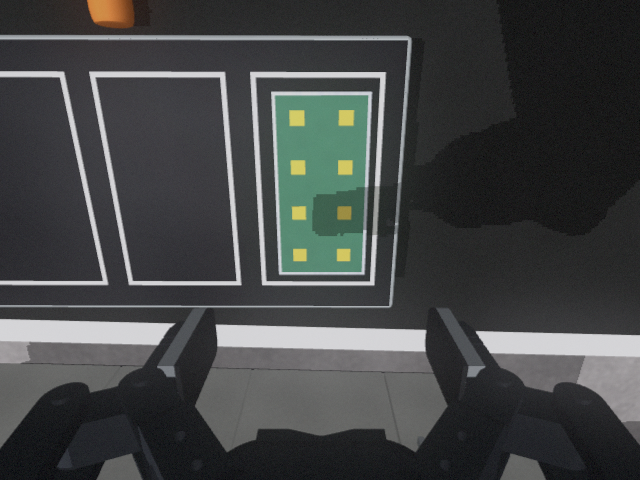

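Board A lies flat inside bay2, centre (484.2, 388.2). Now board B in the middle lane.

Call:
apply_moves:
  claw: 1
  rows:
    - [0, 0, 0, 0.0092]
    - [0.02, -0.775, 0, 0]
    - [0.02, -0.775, 0, 0]
    - [0.02, -0.775, 0, 0]
    - [0.02, -0.775, 0, 0]
    - [0.02, -0.775, 0, 0]
    - [0.02, -0.775, 0, 0]
    - [0.02, -0.775, 0, 0]

```text
clock: 33.25
tcp_pos: [510.7, 171.5, 152.6]
orientation: [-180.0, -0.1, 179.9]
force: [1.3, -1.2, 0.5]
finger_gap: 0.5
```

Call:
apply_moves:
  rows:
    - [0.01, -0.775, 0, 0]
    - [0.01, -0.775, 0, 0]
    - [0, -0.775, 0, 0]
    - [0, -0.775, 0, 0]
    - [0, -0.775, 0, 0]
    - [0, -0.775, 0, 0]
    - [0, -0.775, 0, 0]
    - [0, -0.775, 0, 0]

```text
clock: 34.05
tcp_pos: [509.9, -76.3, 152.7]
orientation: [180.0, -0.1, 179.9]
force: [-0.1, -0.6, -0.7]
finger_gap: -0.3
```

Call:
apply_moves:
  rows:
    - [0, -0.775, 0.2, 0]
    - [0, -0.775, 0.6, 0]
    - [0, -0.775, 0.7, 0]
    - [0, 0, 0.7, 0]
    - [0, 0, 0.3, 0]
    - [0, 0, 0, 0]
    - [0, 0, 0, 0]

```text
clock: 34.75
tcp_pos: [510.9, -167.0, 53.7]
orientation: [180.0, -0.0, -179.9]
force: [0.2, 0.2, 0.8]
finger_gap: 0.3
```

Run:
```python
from b import *
rear(321,'w12'); m=arm.camera_model('wrist'); im=cv2.imread('pics/w12.png'); g=green(im)
w=np.where(g[200,180:460])[0]+180; print('y edges',ray(m,w[0],200,2.5)[:2],ray(m,w[-1],200,2.5)[:2])
go(512,-166.5,18.5,180)
```

```text
rear x [467.5 467.4] centre 527.4112378815365 F [-0.   0.2 -1. ]
y edges [ 471.31018242 -194.68120497] [471.13282767 -98.60285802]
clk 34.8 at [ 511.2 -167.2   54.3] rpy [ 180.     0.  -179.9] shift units [-0.02   0.017  0.894] turn 0.0005 gap 0.2 q [ 19.  39. -10. 124.  20.  19.  82.]
```

Call:
apply_moves:
  rows:
    - [0, 0, 0.5, 0]
    - [0, 0, 0.3, 0]
    - [0, 0, 0.1, 0]
    - [0, 0, 0.03, 0]
    - [0, 0, 0, 0]

```text
clock: 35.3
tcp_pos: [510.9, -167.8, 16.8]
orientation: [-180.0, 0.0, -180.0]
force: [0.3, -0.3, -0.6]
finger_gap: 0.1
```

Call:
apply_moves:
  rows:
    - [0, 0, 0.025, 0]
    - [0, 0, 0, 0]

```text
clock: 35.5
tcp_pos: [511.0, -168.0, 16.6]
orientation: [-180.0, 0.1, -180.0]
force: [-3.2, 0.8, 13.1]
finger_gap: -0.2
```

Good pressure. Slide 92 mm first.

Call:
apply_moves:
  rows:
    - [-0.1, 0.005, 0, 0]
    - [-0.3, 0.01, 0, 0]
    - [-0.35, 0.01, 0, 0]
    - [-0.35, 0.01, 0, 0]
    - [-0.35, 0, 0, 0]
    - [-0.35, 0, 0, 0]
    - [-0.3, 0, 0, 0]
    - [-0.2, 0, 0, 0]

```text
clock: 36.3
tcp_pos: [600.4, -167.3, 16.6]
orientation: [-179.9, -0.3, 180.0]
force: [-11.2, -0.8, 19.1]
finger_gap: 0.0
```

Call:
apply_moves:
  rows:
    - [0, 0, 0, 0]
    - [0, 0, 0, 0]

```text
clock: 36.5
tcp_pos: [601.9, -167.2, 16.6]
orientation: [-179.9, -0.1, 180.0]
force: [-5.8, 0.1, 12.4]
finger_gap: 0.0
```

Run:
```python
from b import *
rear(321,'w13'); go(656,-166.5,6,180)
```

```text
rear x [558.3 558.3] centre 618.3374037995234 F [-5.4 -0.2 12.4]
clk 36.5 at [ 601.8 -167.2   16.7] rpy [-1.799e+02 -1.000e-01  1.800e+02] shift units [-1.354  0.019  0.266] turn -0.0001 gap 0.1 q [ 17.  45. -11. 113.  20.  24.  82.]
```

Call:
apply_moves:
  rows:
    - [-0.1, 0, 0, 0]
    - [-0.1, 0, 0, 0]
    - [0, 0, 0, 0]
    - [0, 0, 0, 0]
    - [0, 0, -0.5, 0]
    - [0, 0, -0.8, 0]
    - [0, 0, 0, 0]

```text
clock: 37.25
tcp_pos: [612.7, -167.1, 71.3]
orientation: [-179.9, 0.3, 180.0]
force: [1.2, 0.2, 0.7]
finger_gap: -0.2
```

Call:
apply_moves:
  claw: -1
  rows:
    - [-0.4, 0.01, 0, 0]
    - [-0.5, 0.01, 0, 0]
    - [-0.3, 0, 0, 0]
    - [0, 0, 0, 0]
    - [0, 0, 0, 0]
    - [0, 0, 0, 0]
    - [0, 0, 0, 0]

```text
clock: 37.95
tcp_pos: [658.0, -166.0, 67.2]
orientation: [-180.0, -0.0, -180.0]
force: [-0.5, -0.3, 0.9]
finger_gap: 85.4
```

Run:
```python
from b import *
rear(321,'w14'); go(659,-166.8,5.5,180)
m=arm.camera_model('wrist'); im=cv2.imread('pics/w14.png')
for r in rects(m,im,green(im),2.5,60): print(r)
```

```text
rear x [564.5 564.5] centre 624.5353019025006 F [0.  0.6 0.5]
clk 38.0 at [ 658.1 -166.    67.3] rpy [-180.   -0. -180.] shift units [-0.022 -0.021  1.545] turn 0.0 gap 85.3 q [ 18.  44. -14. 104.  17.  34.  84.]
(array([822.5, -65.1]), array([10.8, 17.8]), 90.1, array([462., 474.]))
(array([ 818.3, -374.7]), array([20.4, 48.4]), 90.1, array([ 32., 468.]))
(array([818.6,  41.7]), array([29. , 35.6]), 105.7, array([613., 464.]))
(array([ 804.7, -386.8]), array([ 8., 24.]), 147.7, array([  8., 454.]))
(array([794.9,  17.3]), array([ 9.5, 19.9]), 39.8, array([586., 444.]))
(array([ 624.3, -166.4]), array([ 55.8, 116.1]), 179.7, array([322., 196.]))
(array([549.1, -89.4]), array([42.9, 56.1]), 90.0, array([486.,  50.]))
```

Call:
apply_moves:
  rows:
    - [0, -0.01, 0.5, 0]
    - [0, 0, 0.6, 0]
    - [0, 0, 0.37, 0]
    - [0, 0, 0.07, 0]
    - [0, 0, 0, 0]
    - [0, 0, 0, 0]

```text
clock: 38.6
tcp_pos: [659.2, -166.3, 6.5]
orientation: [-180.0, 0.1, -180.0]
force: [-0.2, 1.1, 0.5]
finger_gap: 85.4
```

Call:
apply_moves:
  claw: 1
  grip_force: 60
  rows:
    - [0, 0, 0, 0]
    - [0, 0, 0, 0]
    - [0, 0, 0, 0]
    - [0, 0, 0, 0]
    - [0, 0, 0, 0]
    - [0, 0, 0, 0]
    - [0, 0, 0, 0]
    - [0, 0, 0, 0]

```text
clock: 39.4
tcp_pos: [659.2, -166.4, 6.8]
orientation: [-180.0, 0.1, -180.0]
force: [-1.5, -0.0, 6.4]
finger_gap: 57.2
```

Call:
apply_moves:
  rows:
    - [0, 0, -0.1, 0]
    - [0, 0, -0.2, 0]
    - [0, 0, -0.3, 0]
    - [0, 0, -0.3, 0]
    - [0, 0, 0, 0]

```text
clock: 39.9
tcp_pos: [660.0, -166.5, 44.2]
orientation: [-180.0, 0.2, 180.0]
force: [0.1, -0.2, -0.7]
finger_gap: 57.0
```

Run:
```python
from b import *
m,im=snap('wrist','w15'); s=go(520,292,140,181.7); z=arm.read_state()['tcp_pos'][2]-3.5
print(rects(m,im,green(im),z,4000),arm.read_state()['force'])
```

```text
clk 40.0 at [ 659.5 -166.5   43.2] rpy [-1.8e+02  1.0e-01 -1.8e+02] shift units [ 3.487 11.462 -2.42 ] turn -0.0094 gap 56.9 q [ 18.  46. -13. 105.  18.  32.  83.]
[(array([ 624.7, -166.9]), array([ 55.8, 116.2]), 179.4, array([322., 222.])), (array([ 557.5, -106.3]), array([27.6, 43.9]), 90.0, array([511.,  47.]))] [ 0.35160131 -0.591499    0.10128194]
```

Call:
apply_moves:
  rows:
    - [0.2, 0, -0.5, 0]
    - [0.4, 0, -0.7, 0]
    - [0.4, 0.3, -0.7, 0]
    - [0.3, 0.6, -0.5, 0]
    - [0.145, 0.7, 0, 0]
    - [0.145, 0.7, 0, 0]
    - [0.145, 0.7, 0, 0]
    - [0.145, 0.7, 0, 0]

```text
clock: 40.75
tcp_pos: [583.0, -17.3, 137.6]
orientation: [180.0, -0.0, -180.0]
force: [0.9, 0.2, -0.4]
finger_gap: 56.9
```

Call:
apply_moves:
  rows:
    - [0.145, 0.7, 0, 0]
    - [0.145, 0.7, 0, 0]
    - [0.145, 0.7, 0, 0]
    - [0.145, 0.7, 0, 0]
    - [0.145, 0.7, 0, 0]
    - [0.145, 0.7, 0, 0]
    - [0.145, 0.7, 0, 0]
    - [0.145, 0.7, 0, 0]

```text
clock: 41.55
tcp_pos: [536.5, 206.8, 137.5]
orientation: [-180.0, -0.0, -180.0]
force: [0.6, 0.4, -0.8]
finger_gap: 56.8
```

Call:
apply_moves:
  rows:
    - [0.145, 0.7, 0, 0]
    - [0.145, 0.7, 0, 0]
    - [0.145, 0.6, 0, 0]
    - [0, 0.2, 0, -0.0094]
    - [0, 0, 0, 0]
    - [0, 0, 0, 0]

```text
clock: 42.15
tcp_pos: [519.9, 292.3, 137.4]
orientation: [-179.9, -0.0, -178.4]
force: [0.4, -0.6, -0.7]
finger_gap: 57.0
```

Run:
```python
from b import *
m,im=snap('wrist','w16'); go(520.8,292,57,181.7); z=arm.read_state()['tcp_pos'][2]-3.5
print(rects(m,im,green(im),z,4000))
```

```text
clk 42.2 at [520.  291.9 137.5] rpy [-179.9   -0.  -178.4] shift units [-1.900e-02  2.000e-03  2.012e+00] turn -0.0006 gap 57.1 q [-26.  34. -12. 114.  13.  34.  44.]
[(array([464.6, 351.1]), array([36.7, 70.2]), 1.7, array([492., 188.])), (array([484.3, 290.3]), array([ 56.6, 115.3]), 0.9, array([322., 223.]))]
```

Call:
apply_moves:
  rows:
    - [0, 0, 0.4, 0]
    - [0, 0, 0.5, 0]
    - [0, 0, 0.5, 0]
    - [0, 0, 0.35, 0]
    - [0, 0, 0.2, 0]
    - [0, 0, 0.08, 0]
    - [0, 0, 0.03, 0]
    - [0, 0, 0, 0]

```text
clock: 43.0
tcp_pos: [519.9, 293.8, 55.7]
orientation: [180.0, 0.0, -178.3]
force: [0.2, 0.7, -0.9]
finger_gap: 57.0
```

Call:
apply_moves:
  rows:
    - [0, 0, 0.03, 0]
    - [0, 0, 0, 0]

```text
clock: 43.2
tcp_pos: [520.0, 294.0, 54.9]
orientation: [180.0, 0.1, -178.3]
force: [-0.9, -0.1, 4.4]
finger_gap: 56.9
```

Call:
apply_moves:
  claw: -1
  rows:
    - [0, 0, 0, 0]
    - [0, 0, 0, 0]
    - [0, 0, 0, 0]
    - [0, 0, 0, 0]
    - [0, 0, -0.3, 0]
    - [0, 0, -0.6, 0]
    - [0, 0, -0.8, 0]
    - [0, 0, -0.8, 0]

```text
clock: 44.0
tcp_pos: [519.4, 293.6, 155.7]
orientation: [-180.0, -0.0, -178.3]
force: [0.3, 0.3, 0.2]
finger_gap: 85.4
```

Call:
apply_moves:
  claw: 1
  rows:
    - [0, 0, 0, 0.0092]
    - [0, 0, 0, 0]

```text
clock: 44.2
tcp_pos: [520.0, 293.8, 155.5]
orientation: [179.9, 0.1, 180.0]
force: [0.0, 0.1, -0.8]
finger_gap: 58.8
```

Run:
```python
from b import *
m,im=snap('wrist','w17'); go(498,-88.3,60,180)
print(rects(m,im,green(im),47.5,3000))
mt,it=snap('top','t17'); print([r for r in rects(mt,it,green(it),47.5,100) if r[0][0]>420])
```

```text
clk 44.2 at [519.6 293.5 154.5] rpy [ 180.     0.  -179.9] shift units [ 0.547 -9.545  2.362] turn 0.0003 gap 51.7 q [-26.  33. -13. 113.  12.  36.  44.]
[(array([484.8, 292.4]), array([ 55.7, 116. ]), 1.0, array([319., 179.])), (array([484. , 391.4]), array([ 61., 116.]), 1.7, array([475., 178.]))]
[(array([452.9, 506.4]), array([ 65.5, 126.2]), 173.4, array([ 94., 248.])), (array([499.5, 286. ]), array([35.6, 92.7]), 1.0, array([182., 229.])), (array([509.4, -88.3]), array([ 48.4, 110.1]), 179.8, array([330., 224.]))]
```

Board B is flat in bay1 at (484.8, 292.4). Now board C, in the lane at y≈-88.

Call:
apply_moves:
  rows:
    - [0.046, -0.795, 0, 0]
    - [0.046, -0.795, 0, 0]
    - [0.046, -0.795, 0, 0]
    - [0.046, -0.795, 0, 0]
    - [0.046, -0.795, 0, 0]
    - [0.046, -0.795, 0, 0]
    - [0.046, -0.795, 0, 0]
    - [0.046, -0.795, 0, 0]

```text
clock: 45.1
tcp_pos: [504.3, 38.0, 153.1]
orientation: [-180.0, -0.1, -179.9]
force: [0.1, 0.3, 0.5]
finger_gap: 0.3
```

Call:
apply_moves:
  rows:
    - [0.046, -0.795, 0, 0]
    - [0.046, -0.795, 0.3, 0]
    - [0.046, -0.795, 0.6, 0]
    - [0.046, -0.795, 0.7, 0]
    - [0, 0, 0.6, 0]
    - [0, 0, 0.25, 0]
    - [0, 0, 0, 0]
    - [0, 0, 0, 0]

```text
clock: 45.9
tcp_pos: [498.0, -86.9, 56.3]
orientation: [180.0, -0.0, -179.9]
force: [-0.1, 0.1, -0.9]
finger_gap: 0.2
```

Run:
```python
from b import *
rear(321,'w18'); go(498,-88.3,16.8,180)
```

```text
rear x [453.6 454. ] centre 513.8276635929019 F [ 0.4 -0.4 -0.1]
clk 46.0 at [498.3 -87.   56.7] rpy [ 180.     0.  -179.9] shift units [ 0.008 -0.034  0.998] turn 0.0008 gap -0.3 q [ 10.  37.  -9. 128.  20.  16.  73.]
```

Call:
apply_moves:
  rows:
    - [0, -0.03, 0.5, 0]
    - [0, 0, 0.3, 0]
    - [0, 0, 0.15, 0]
    - [0, 0, 0.045, 0]
    - [0, 0, 0, 0]

```text
clock: 46.45
tcp_pos: [498.0, -88.8, 16.8]
orientation: [-180.0, 0.0, -179.9]
force: [0.6, -0.2, -0.3]
finger_gap: -0.3
```

Call:
apply_moves:
  rows:
    - [0, 0, 0.02, 0]
    - [0, 0, 0, 0]

```text
clock: 46.65
tcp_pos: [498.0, -88.8, 16.6]
orientation: [-180.0, 0.1, -179.9]
force: [-1.6, 1.9, 12.3]
finger_gap: 0.2
```

Call:
apply_moves:
  rows:
    - [-0.1, 0, 0, 0]
    - [-0.3, 0, 0, 0]
    - [-0.4, 0, 0, 0]
    - [-0.4, 0, 0, 0]
    - [-0.4, 0, 0, 0]
    - [-0.4, 0, 0, 0]
    - [-0.4, 0, 0, 0]
    - [-0.2, 0, 0, 0]

```text
clock: 47.45
tcp_pos: [600.5, -89.4, 16.6]
orientation: [-179.9, -0.2, -180.0]
force: [-12.6, 0.5, 19.9]
finger_gap: -0.2
```

Call:
apply_moves:
  rows:
    - [0, 0, 0, 0]
    - [0, 0, 0, 0]

```text
clock: 47.65
tcp_pos: [601.4, -89.4, 16.7]
orientation: [-180.0, -0.0, -180.0]
force: [-3.2, -0.6, 10.8]
finger_gap: 0.0
```

Run:
```python
from b import *
rear(321,'w19'); go(659,-88.3,6,180)
```

```text
rear x [557.1 557. ] centre 617.0572719983782 F [-3.6 -0.2 11.2]
clk 47.7 at [601.4 -89.4  16.6] rpy [-180.   -0. -180.] shift units [-1.44   0.027  0.266] turn 0.0002 gap 0.2 q [ 10.  45. -10. 115.  20.  22.  74.]
```

Call:
apply_moves:
  rows:
    - [-0.12, 0, 0, 0]
    - [-0.12, 0, 0, 0]
    - [0, 0, 0, 0]
    - [0, 0, 0, 0]
    - [0, 0, -0.5, 0]
    - [0, 0, -0.8, 0]
    - [0, 0, 0, 0]

```text
clock: 48.4
tcp_pos: [613.4, -89.1, 71.3]
orientation: [-180.0, 0.3, -180.0]
force: [1.3, 0.6, 0.3]
finger_gap: -0.1
```

Call:
apply_moves:
  claw: -1
  rows:
    - [-0.4, 0.02, 0, 0]
    - [-0.5, 0.01, 0, 0]
    - [-0.28, 0, 0, 0]
    - [0, 0, 0, 0]
    - [0, 0, 0, 0]
    - [0, 0, 0, 0]
    - [0, 0, 0, 0]

```text
clock: 49.1
tcp_pos: [657.9, -87.8, 67.4]
orientation: [-180.0, -0.0, -180.0]
force: [-0.7, 0.3, -0.5]
finger_gap: 85.7
```

Run:
```python
from b import *
rear(321,'w20'); go(659,-88.3,5.5,180)
m=arm.camera_model('wrist'); im=cv2.imread('pics/w20.png')
for r in rects(m,im,green(im),2.5,3000): print(r)
```

```text
rear x [564.5 564.9] centre 624.7252463338664 F [0.6 0.4 0.3]
clk 49.1 at [658.1 -87.8  67.5] rpy [-180.   -0. -180.] shift units [-0.023 -0.012  1.55 ] turn 0.0003 gap 85.1 q [ 11.  43. -14. 106.  17.  33.  77.]
(array([624.4, -90.3]), array([ 55.9, 116.1]), 179.7, array([318., 196.]))
```

Call:
apply_moves:
  rows:
    - [0, -0.06, 0.5, 0]
    - [0, 0, 0.6, 0]
    - [0, 0, 0.37, 0]
    - [0, 0, 0.07, 0]
    - [0, 0, 0, 0]
    - [0, 0, 0, 0]

```text
clock: 49.75
tcp_pos: [659.2, -90.1, 6.7]
orientation: [-180.0, 0.1, -179.9]
force: [-1.0, -0.2, 0.0]
finger_gap: 85.3
```

Call:
apply_moves:
  claw: 1
  grip_force: 60
  rows:
    - [0, 0, 0, 0]
    - [0, 0, 0, 0]
    - [0, 0, 0, 0]
    - [0, 0, 0, 0]
    - [0, 0, 0, 0]
    - [0, 0, 0, 0]
    - [0, 0, 0, 0]
    - [0, 0, 0, 0]

```text
clock: 50.55
tcp_pos: [659.2, -90.2, 7.0]
orientation: [-180.0, 0.1, -180.0]
force: [-0.7, 0.1, 6.8]
finger_gap: 57.1
```

Call:
apply_moves:
  rows:
    - [0, 0, -0.1, 0]
    - [0, 0, -0.2, 0]
    - [0, 0, -0.3, 0]
    - [0, 0, -0.3, 0]
    - [0, 0, 0, 0]

```text
clock: 51.05
tcp_pos: [659.9, -90.3, 44.3]
orientation: [-180.0, 0.2, -180.0]
force: [-0.1, -0.5, -1.1]
finger_gap: 56.7
```

Run:
```python
from b import *
m,im=snap('wrist','w21'); go(524,196.8,140,181.7); z=arm.read_state()['tcp_pos'][2]-3.5
print(rects(m,im,green(im),z,4000))
```

```text
clk 51.1 at [659.5 -90.3  43.4] rpy [-1.8e+02  1.0e-01 -1.8e+02] shift units [ 3.382  7.18  -2.416] turn -0.0092 gap 56.9 q [ 11.  45. -13. 107.  18.  30.  76.]
[(array([623. , -90.7]), array([ 55.7, 119.6]), 179.4, array([323., 217.]))]
```

Call:
apply_moves:
  rows:
    - [0.2, 0, -0.5, 0]
    - [0.4, 0, -0.7, 0]
    - [0.4, 0.3, -0.7, 0]
    - [0.3, 0.6, -0.5, 0]
    - [0.208, 0.628, 0, 0]
    - [0.208, 0.628, 0, 0]
    - [0.208, 0.628, 0, 0]
    - [0.208, 0.628, 0, 0]

```text
clock: 51.9
tcp_pos: [572.7, 47.1, 137.8]
orientation: [-180.0, -0.0, -180.0]
force: [0.2, -0.9, -0.7]
finger_gap: 56.9
```

Call:
apply_moves:
  rows:
    - [0.208, 0.628, 0, 0]
    - [0.208, 0.628, 0, 0]
    - [0.208, 0.628, 0, 0]
    - [0.208, 0.628, 0, 0]
    - [0.208, 0.628, 0, 0]
    - [0.208, 0.628, 0, -0.0094]
    - [0, 0, 0, 0]
    - [0, 0, 0, 0]

```text
clock: 52.7
tcp_pos: [522.9, 197.3, 137.7]
orientation: [-180.0, -0.0, -178.2]
force: [-0.4, -0.7, -0.6]
finger_gap: 56.7
```

Run:
```python
from b import *
m,im=snap('wrist','w22'); go(524.5,197,57,181.7); z=arm.read_state()['tcp_pos'][2]-3.5
print(rects(m,im,green(im),z,3000))
```

```text
clk 52.8 at [523.2 196.4 137.7] rpy [-180.    -0.  -178.3] shift units [-0.032  0.013  2.018] turn 0.0001 gap 56.6 q [-17.  32. -14. 118.  14.  31.  51.]
[(array([466.3, 253.9]), array([33.8, 70.3]), 1.0, array([487., 184.])), (array([464.5, 308.4]), array([26.3, 72.7]), 1.9, array([606., 184.])), (array([487.5, 195.8]), array([ 55.4, 115.2]), 1.1, array([324., 223.]))]
```

View pics/w22.png

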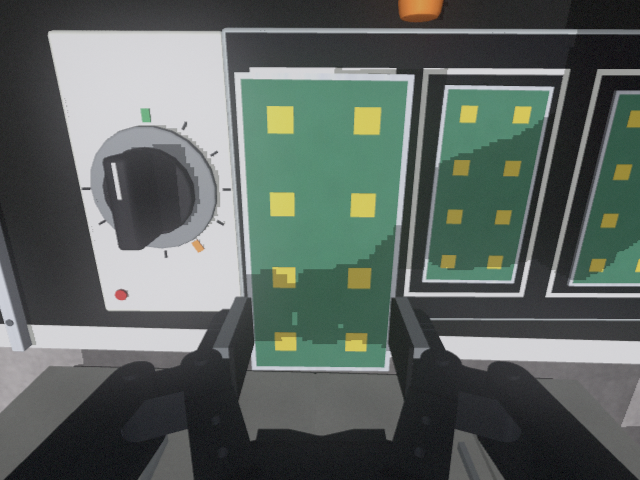

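Board C is level over bay0, B and A lie inside bays 1 and 2, and the dial is still off (line up toward green). Lowering.

Call:
apply_moves:
  rows:
    - [-0.03, 0, 0.4, 0]
    - [0, 0, 0.5, 0]
    - [0, 0, 0.5, 0]
    - [0, 0, 0.35, 0]
    - [0, 0, 0.2, 0]
    - [0, 0, 0.08, 0]
    - [0, 0, 0.03, 0]
    - [0, 0, 0, 0]

```text
clock: 53.55
tcp_pos: [524.7, 197.0, 55.9]
orientation: [180.0, 0.0, -178.3]
force: [-0.3, 0.3, 0.9]
finger_gap: 56.5
```

Call:
apply_moves:
  rows:
    - [0, 0, 0.03, 0]
    - [0, 0, 0, 0]

```text
clock: 53.75
tcp_pos: [524.8, 197.1, 54.9]
orientation: [180.0, 0.1, -178.3]
force: [0.5, -0.7, 2.6]
finger_gap: 56.7
```

Call:
apply_moves:
  claw: -1
  rows:
    - [0, 0, 0, 0]
    - [0, 0, 0, 0]
    - [0, 0, 0, 0]
    - [0, 0, 0, 0]
    - [0, 0, -0.3, 0]
    - [0, 0, -0.6, 0]
    - [0, 0, -0.8, 0]
    - [0, 0, -0.8, 0]

```text
clock: 54.55
tcp_pos: [524.1, 196.9, 155.9]
orientation: [-180.0, -0.0, -178.3]
force: [0.3, 0.1, 0.2]
finger_gap: 85.6
```

Call:
apply_moves:
  rows:
    - [0.2, -0.7, 0, 0]
    - [0.4, -0.8, 0, 0]
    - [0.3, -0.8, 0, 0]
    - [0, -0.33, 0, 0]
    - [0, 0, 0, 0]
    - [0, 0, 0, 0]

```text
clock: 55.15
tcp_pos: [492.5, 91.6, 154.9]
orientation: [179.9, 0.1, -178.3]
force: [-0.9, -0.1, -0.4]
finger_gap: 85.4
```

Run:
```python
from b import *
m,im=snap('wrist','w23'); go(491.3,92,69.5,181.7)
print(rects(m,im,green(im),47.5,1500))
mt,it=snap('top','t23'); print([r for r in rects(mt,it,green(it),47.5,100) if r[0][0]>420])
cv2.imwrite('pics/c23.png',np.hstack([cv2.resize(im,(440,330)),cv2.resize(it[175:345,420:560],(272,330),interpolation=cv2.INTER_CUBIC)]))
```

```text
clk 55.2 at [492.4  92.1 154.7] rpy [ 1.799e+02  1.000e-01 -1.782e+02] shift units [ 2.80e-02 -1.00e-03  2.13e+00] turn 0.0005 gap 85.5 q [ -6.  28. -15. 125.  15.  29.  59.]
[(array([489.7, 198. ]), array([ 59.6, 115.7]), 1.0, array([482., 232.])), (array([485. , 291.2]), array([ 58.1, 118.6]), 4.5, array([600., 229.]))]
[(array([ 429.6, -785.8]), array([58. , 76.4]), 167.3, array([605., 255.])), (array([472.1, 217. ]), array([42.5, 88.9]), 17.6, array([209., 240.])), (array([486.8, 296.1]), array([ 72.9, 112.2]), 179.7, array([178., 234.])), (array([487.2, 389.6]), array([ 50.8, 113.6]), 1.3, array([141., 234.]))]
```

View pics/c23.png

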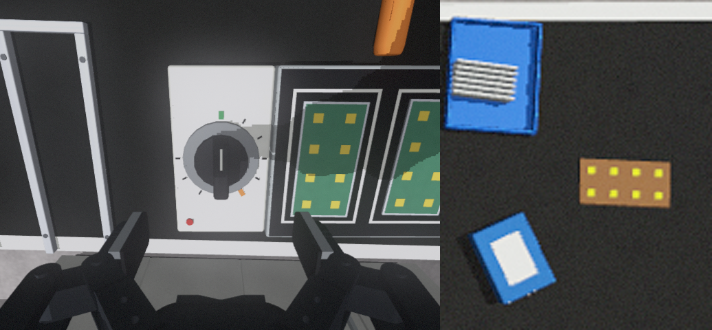

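Board C is in bay0, the dial is at green, and the heat sink is inside the tray. Now grip the dial and turn it 150° clockwise.

Call:
apply_moves:
  rows:
    - [0.03, 0, 0.6, 0]
    - [0, 0, 0.6, 0]
    - [0, 0, 0.5, 0]
    - [0, 0, 0.3, 0]
    - [0, 0, 0.13, 0]
    - [0, 0, 0, 0]
    - [0, 0, 0, 0]

```text
clock: 55.95
tcp_pos: [490.8, 91.0, 69.6]
orientation: [180.0, 0.0, -178.2]
force: [-0.1, 0.7, -0.2]
finger_gap: 85.4
```

Call:
apply_moves:
  claw: 1
  grip_force: 40
  rows:
    - [0, 0, 0, 0]
    - [0, 0, 0, 0]
    - [0, 0, 0, 0]
    - [0, 0, 0, 0]
    - [0, 0, 0, 0]
    - [0, 0, 0, 0]
    - [0, 0, 0, 0]
    - [0, 0, 0, 0]

```text
clock: 56.75
tcp_pos: [490.6, 91.7, 69.5]
orientation: [179.9, 0.0, -178.2]
force: [-1.8, 2.5, 5.1]
finger_gap: 13.4
```

Run:
```python
from b import *
go(491.3,92,69.5,31.7); print(arm.read_state()['torque'])
```

```text
clk 56.8 at [490.6  91.7  69.5] rpy [ 179.9    0.  -178.2] shift units [-0.019  0.008 -0.   ] turn 0.8338 gap 13.4 q [-10.  36. -10. 128.  19.  17.  55.]
[ 0.6243913   0.36875072 -0.0929349 ]
```

Call:
apply_moves:
  rows:
    - [0, 0, 0, 0.0439]
    - [0, 0, 0, 0.0439]
    - [0, 0, 0, 0.0439]
    - [0, 0, 0, 0.0439]
    - [0, 0, 0, 0.0439]
    - [0, 0, 0, 0.0439]
    - [0, 0, 0, 0.0439]
    - [0, 0, 0, 0.0439]

```text
clock: 57.55
tcp_pos: [490.9, 92.5, 69.5]
orientation: [179.9, -0.1, 118.3]
force: [-0.4, 6.9, 3.3]
finger_gap: 13.3
```

Call:
apply_moves:
  rows:
    - [0, 0, 0, 0.0439]
    - [0, 0, 0, 0.0439]
    - [0, 0, 0, 0.0439]
    - [0, 0, 0, 0.0439]
    - [0, 0, 0, 0.0439]
    - [0, 0, 0, 0.0439]
    - [0, 0, 0, 0.0439]
    - [0, 0, 0, 0.0439]

```text
clock: 58.35
tcp_pos: [491.9, 92.6, 69.5]
orientation: [180.0, -0.2, 55.1]
force: [3.0, 6.2, 1.4]
finger_gap: 13.3
```

Call:
apply_moves:
  rows:
    - [0, 0, 0, 0.0439]
    - [0, 0, 0, 0.0439]
    - [0, 0, 0, 0.0439]
    - [0, 0, 0, 0]
    - [0, 0, 0, 0]
    - [0, 0, 0, 0]

```text
clock: 58.95
tcp_pos: [492.2, 92.4, 69.5]
orientation: [-180.0, -0.2, 31.7]
force: [5.5, 5.1, 2.3]
finger_gap: 13.2
```

Run:
```python
from b import *
go(491.3,92,69.5,31.7); print(arm.read_state()['torque'])
```

```text
clk 59.0 at [492.2  92.4  69.5] rpy [-180.    -0.2   31.7] shift units [-0.024 -0.004  0.001] turn 0.0001 gap 13.2 q [-32.  38.  22. 130. -44.  19. -30.]
[ 1.28189103 -0.72145868 -0.07947749]
```

Call:
apply_moves:
  claw: -1
  rows:
    - [0, 0, 0, 0]
    - [0, 0, 0, 0]
    - [0, 0, 0, 0]
    - [0, 0, 0, 0]
    - [0, 0, -0.4, 0]
    - [0, 0, -0.8, 0]
    - [0, 0, -0.9, 0]
    - [0, 0, -0.9, 0]

```text
clock: 59.75
tcp_pos: [489.9, 90.3, 190.1]
orientation: [180.0, 0.1, 31.6]
force: [0.7, 1.6, 0.1]
finger_gap: 85.4
```

Call:
apply_moves:
  rows:
    - [0, 0, -0.9, 0]
    - [0, 0, -0.5, 0]
    - [0, 0, 0, 0]
    - [0, 0, 0, 0]
    - [0, 0, 0, 0]

```text
clock: 60.25
tcp_pos: [489.7, 90.8, 244.1]
orientation: [-180.0, 0.1, 31.6]
force: [-0.9, -1.0, 0.3]
finger_gap: 85.3
```

Run:
```python
from b import *
m,im=snap('wrist','w24'); ms,s=snap('scene','s24'); mt,t=snap('top','t24')
go(491.3,92,200,31.7); print('dial px',proj(m,[491.5,92.3,79]))
f=lambda a,w,h: cv2.resize(a,(w,h),interpolation=cv2.INTER_CUBIC)
cv2.imwrite('pics/c24.png',np.vstack([np.hstack([f(im,400,300),f(s[230:320,135:255],400,300)]),np.hstack([f(s[200:350,370:600],400,300),f(t[175:345,380:560],400,300)])]))
```

```text
clk 60.4 at [490.   90.5 244.2] rpy [-1.80e+02  1.00e-01  3.16e+01] shift units [ 0.048 -0.016  1.105] turn -0.0007 gap 85.6 q [-49.  24.  45. 123. -25.  43. -46.]
dial px (np.float64(319.55398390297387), np.float64(209.35609869475934))
```

View pics/c24.png

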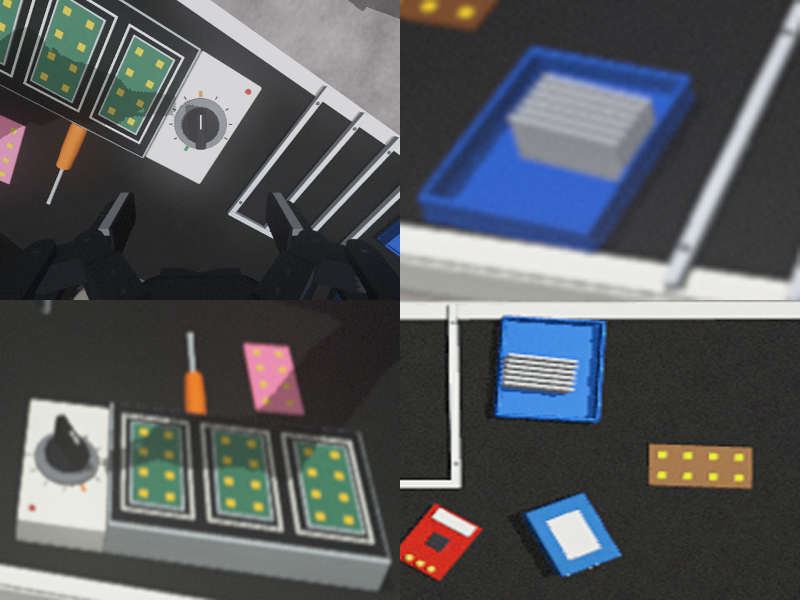

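The final picture shows the dial's line pointing at the orange mark, with each board inside its own bay. The heat sink is upright in the tray, and the bystanders and look-alikes are unmoved. Handing in.

```bash
python3 -c "
from bench import arm
print(arm.job_done(), arm.read_state()['clock'])"
```

```text
the job is handed in; nothing more can be done
the job is handed in; nothing more can be done
```

The job is done and handed in at about 60 s on the robot's clock, with the arm clear of everything; no verdict was reported.

**What I did:**
1. I turned the dial to off and felt its stop.
2. I set the heat sink upright in the blue tray.
3. I slid each of the three green boards over the bench's far edge, gripped it, and laid it flat in its own bay.
4. Last, I turned the dial 150° clockwise to the orange mark.

**Last checks:** All three boards lie inside their bay outlines. The centres measured just after each placing were within about 3 mm of the bay centres. The dial's white line points at the orange mark. The heat sink stands upright and flat inside the tray. The screwdriver, blue box, red board and the pink and brown look-alikes look undisturbed.

**What disagreed:**
- **Heat sink:** it ended nearer the tray's +y wall than where I set it down, so it may have been knocked. It is still inside.
- **Slide force:** while sliding the first board, the fingertip push briefly reached about 43 N at the wrist and the board slipped about 8 mm. I eased the pressure and kept it under 20 N after that.
- **Gripper reading:** it showed about 57 mm on the 60 mm boards, though they stayed held and level.

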